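# Load the dish tray onto the tilted rocking shaker behind its drop bail

### The arm

A 6-joint arm with a two-finger parallel gripper is mounted at the origin on a cart in front of the work surface, level with it; the furniture and walls round the work are solid. World frame = base frame: x ahead of the robot, y to its left, z up, the work surface at z = 0. Lengths are in m, angles in rad, forces in N, time in s.
With the tool pointing down it reaches from about 0.275 to 0.825 m from the base axis. Payload 5.2 kg.
Tool frame: the origin (TCP) lies on the front face of the gripper's body, between the roots of the fingers; the fingertips stand 84 mm ahead of it and the grasp point (between the pads) lies 65 mm ahead of it; z points along the fingers, y is the line along which they close (so a half turn about z gives the same grasp; the last joint's range is limited). The gripper opens to 93 mm and grips with 3 to 60 N. Pads are 15 mm wide; open, the fingers measure 128 mm over their backs; the gripper's body (75 mm by 188 mm) begins 65 mm behind the grasp point.
Start: joints at [1.041, 0.259, 1.535, -0, 1.348, -0.203], TCP at [0.177, 0.521, 0.303] pointing down, gripper open.
Joint ranges: [-3.14, 3.14], [-0.91, 2.08], [0.19, 2.58], [-1.22, 4.36], [0.22, 2.71], [-3.12, 3.12]. Speed limits (rad/s): [2.57, 2.57, 3.14, 3.14, 3.14, 3.14].

### API

Orientations are given as a 3x3 rotation matrix whose columns are the frame's x, y, z axes.
In Python, from rig import bot gives the robot as it stands.
- The arm moves only by the shell command python3 -m creep 'ROWS' [FORCE]. ROWS is JSON, a list of rows, each an object with "hand": the closure, from 0 (fully open) to 1 (shut); "slide": the shift along the tool's x, y, z scaled (see below), a list of three; "turn": the turn about the tool's z scaled (see below). In form: [{"hand": hand, "slide": [dx, dy, dz], "turn": turn}, ...]. A call has 1 to 8 rows; each row is the pose to reach, as a shift and turn from the pose commanded when the call began, along the tool's axes at that moment, turning the shorter way round; what a row does not reach only later rows make up. The controller multiplies each number of a shift by 40 cm and each number of a turn by pi rad. A row lasts 1/10 s, in which the tool goes at most 50 mm and 8.59 degrees, less where a joint would pass 70% of its speed; a pose out of reach is approached as far as the arm can. A call with a number of a shift or a turn outside -1 to 1 is refused whole. A call with a gripper value outside its range is refused whole. The fingers move at their own pace and stop on an object; FORCE is the grip in N (left out, the last holds). Time passes only in rows, so rows that repeat a pose let the fingers close. It gives the time, the measured TCP pose, the force, the opening and the grip force at its end, in the units of the state.
- bot.state(): the state, without advancing time (a new reading comes with each control period).
- bot.capture(name): name is "scene" or "top" or "wrist"; returns a dict with "img" (400x640x3 uint8, blue, green, red), "fx", "fy", "cx", "cy" (pixels), "xyz" and "attitude" of the camera in the world. Camera axes: x right, y down, z forward; pixel columns grow to the right and rows downward; lengths in m; the calibration is good to about 2 mm. A picture is of the moment at which its call begins. There is no depth.
- bot.finish_job(): hands the job in; it is judged then, once.
Trained networks look in a picture, given as the dict that the camera call returned (one of the last four; its "shot" number tells which), for a name from the list of things; names that differ only in an ending like _2 or _b are one class to them, and where a whole thing is asked for, a point or a joint stands for the part that bears it (a point fixed in the world has none). Each returns a list of dicts, best first, with "p" (0 to 1); they miss things now and then, are a little off and sometimes report something else, mostly with a low value. They report only what shows in the picture. A call takes as long as a camera call. They do not tell look-alikes from the thing itself.
- bot.find_in(picture, label): "bbox" ([left, top, right, bottom] as shares, 0 to 1, of the picture: columns of its width, rows of its height, round what is visible of it).
- bot.place_of(picture, label): "centre" ([column, row] as shares, 0 to 1, of the picture: columns of its width, rows of its height: a listed point, or the origin of a listed thing).
The state is a dict: "t": time; "qpos": joint angles; "joint_velocities": joint speeds; "joint_torque": joint torques, N m; "position": TCP position; "tool_rot": TCP orientation; "wrist_force": force on the tool from outside, world axes, zero at the start; "wrist_torque": the same for the moment, N m; "width": finger opening in m; "finger_force": force on a finger pad.
Only numpy, scipy, OpenCV 4.12 (cv2) and the standard library are available. Lean on these libraries where they do the work, as an engineer would, in place of code of your own. Each camera call takes 0.05 s, during which the arm holds its last target. There are 200 camera calls.

### The job

Load the aluminium tray with its two petri dishes into the bay of the rocking shaker, so that it cannot slide off when the shaker runs; the tray has a blue grip to carry it by, and the platform was switched off at some unknown tilt that you have to see or feel. Put the tray's front edge under the shaker's hinged bail (the steel rod with the red sleeve) and lift the bail with that edge; then slide the tray in along the deck, under the two hold-down clips, and lay it flat on the deck so that the bail drops fully behind it; let go only once it has. Keep both dishes in their pockets, force nothing, and do not disturb the other things on the bench.

Things in the scene. Friction and masses are not known exactly. Their poses are not given: they have to be found in the camera images.
- tray: loose aluminium tray, 0.11 to 0.2 kg empty: pocket part 71 long (x) x 139 wide (y) x 22 mm high, floor 4, walls 3 mm, two 65 mm square pockets side by side. Origin: centre of the pocket part's underside; +x to the front edge that goes in first (x = +35.5 mm), +z up. Behind it a flat neck, 34 mm wide, 6 mm thick, level with the underside, runs to x = -92 mm and carries the blue grip
- tray_grip (a point): point to hold the tray: centre of the blue grip, 76 mm behind the tray's origin and 32 mm above its underside. The grip is an upright plate 30 mm long (tray x: -91 to -61 mm), 12 mm thick (tray y), reaching from 6 to 48 mm above the underside
- tray_nose (a point): middle of the top of the tray's front edge (tray x = +35.5 mm, 22 mm above the underside)
- dish_a: lidded petri dish, 61 mm across, 16 mm high, 0.03 kg, lies loose in the tray's left pocket (tray y = +34 mm); origin at the centre of its underside, 4 mm above the tray's underside
- dish_b: the same in the tray's right pocket (tray y = -34 mm)
- shaker: see-saw rocking shaker, fixed: white base 190 wide (y) x 155 mm deep (x), 50 mm high, console at the back up to 105 mm. Origin on the bench under its middle; +x from the open front to the back; +z up. Its platform tilts on a shaft along y through point shaft and has stopped with the open front raised by 0 to 0.34 rad, which is not reported: see it or feel it. Its geared drive holds against 1.5 N m
- shaft (a point): middle of the platform's shaft (shaker x -30, y 0, z 76 mm). PLATFORM FRAME, used below: origin here, y the shaker's y, x into the bay along the deck, z square off the deck; it is the shaker's frame turned about y so that the front (-x) is raised. The deck is the plane z +13 mm, its plate 10 mm thick, from a straight front edge (mouth) at x -50 mm; before and below the mouth it is free
- bay (a point): fixed mark at shaker x -50, y 0, z 90 mm, near the middle of the bay. Platform frame: side rails 18 mm high leave 145 mm (3 mm to spare each side of the tray), flared to 157 mm at the mouth. Rubber stop at x +15 mm, so the tray is home with its origin at x -20.5 mm. Two clips (y +-34 mm) reach from x +1 mm to the stop, 24.5 mm above the deck: the 22 mm tray passes only lying along the deck
- bail (a joint): the bail's hinge on the platform: 0 = down on its own stop, grows as it swings up, at most 1.0 rad; falls back by its weight (0.1 kg). Axis along y at platform x +36, z 23 mm; 0.1 rad lifts the crossbar 10 mm. Down, the crossbar (8 mm rod along y, 176 mm long, red sleeve) has its centreline at platform x -64, z 25 mm: 14 mm before the mouth, underside 8 mm above deck level. Pushed along the deck it does not yield
- beaker_teal: bystander: glass beaker with teal content, 68 mm across, 76 mm high; origin at its foot
- tube_blue_cap: bystander: standing centrifuge tube with blue cap, 34 mm across, 111 mm high; origin at its foot
- timer: bystander: white bench timer lying flat, 60 x 62 x 16 mm; origin at the centre of its underside
- marker_black: bystander: black marker lying on the bench, 135 mm long; origin at its middle, underside
- tape_roll: bystander: white roll of tape standing on its side face, 68 mm across, 46 mm high; origin at the centre of its underside
- dish_spare: bystander: a third petri dish on the bench, 61 mm across, 16 mm high; origin at the centre of its underside
Things that resemble listed ones, but are neither listed nor needed, are in the scene too. Of the things that look like the tray, the larger one is meant.

How it is judged:
By the outcome, as a careful person would: the job done as asked, in the order asked, and still so for the second after the job is handed in, with the robot touching nothing.
It also fails if it takes over 66 s, if anything falls off the work surface, if the arm or the gripper's body presses on something with over 40 N, if the wrist force passes 120 N, or if a joint passes its speed limit or range.

## Working session

There is one attempt and no reset: what is moved stays moved. The work goes in short steps, Python scripts to look and compute and a shell command to move; the robot and the scene stay as the last step left them, time stands still between calls to the robot, and variables do not carry over. Pictures are saved under pics/ and viewed, at most 10 in all, crops included, and the job is handed in when it is done.

```bash
mkdir -p pics; ls
cat > h.py <<'E'
import numpy as np, cv2
from rig import bot
def ray(c,uv):
    d=np.array([(uv[0]*640-c['cx'])/c['fx'],(uv[1]*400-c['cy'])/c['fy'],1.])
    return np.array(c['xyz']),np.array(c['attitude'])@d
def onz(c,uv,z):
    o,d=ray(c,uv); return o+d*(z-o[2])/d[2]
def proj(c,P):
    p=(np.array(P)-np.array(c['xyz']))@np.array(c['attitude'])
    return np.stack([p[...,0]/p[...,2]*c['fx']+c['cx'],p[...,1]/p[...,2]*c['fy']+c['cy']],-1)
def tri(L):
    A=np.zeros((3,3));b=np.zeros(3)
    for c,uv in L:
        o,d=ray(c,uv);d/=np.linalg.norm(d);M=np.eye(3)-np.outer(d,d);A+=M;b+=M@o
    return np.linalg.solve(A,b)
E
python3 - <<'E'
from h import *
np.set_printoptions(precision=4,suppress=True)
s=bot.state();print(s)
C={n:bot.capture(n) for n in('scene','top')}
for n,c in C.items():
    cv2.imwrite(f'pics/{n}0.png',c['img']);print(n,c['xyz'],c['fx'])
zs=dict(tray=0,tray_grip=.032,tray_nose=.022,dish_a=.004,shaker=0,shaft=.076,bay=.09,bail=.1,beaker_teal=0,tube_blue_cap=0,timer=0,marker_black=0,tape_roll=0,dish_spare=0)
for l,z in zs.items():
  for n,c in C.items():
    print(l,n,[(round(r['p'],2),np.round(np.array(r['centre'])*[640,400]),onz(c,r['centre'],z)) for r in bot.place_of(c,l)[:4]])
E
```

```text
pics
{'t': 0.0, 'qpos': array([ 1.0412,  0.2593,  1.5361, -0.    ,  1.348 , -0.2028]), 'joint_velocities': array([ 0.0004, -0.0005,  0.0012,  0.0014,  0.0018,  0.0009]), 'joint_torque': array([ -0.002 , -43.7312, -28.3995,   0.0715,   0.0416,  -0.0002]), 'position': array([0.1763, 0.5206, 0.3019]), 'tool_rot': array([[-0.9471,  0.321 , -0.0009],
       [ 0.321 ,  0.9471, -0.0016],
       [ 0.0003, -0.0018, -1.    ]]), 'wrist_force': array([-0.643 ,  0.97  , -1.1869]), 'wrist_torque': array([ 0.0207, -0.0305,  0.0451]), 'finger_force': 0.0, 'width': 0.0929709038442514}
scene [0.0415 0.845  1.0533] 492.2691039203292
top [ 0.1883 -0.0115  1.6016] 481.3935290013411
tray scene [(0.67, array([361., 185.]), array([ 0.5112, -0.2583,  0.    ])), (0.44, array([412., 186.]), array([ 0.3672, -0.3386,  0.    ]))]
tray top [(0.96, array([407., 235.]), array([ 0.3642, -0.3329,  0.    ])), (0.73, array([377., 195.]), array([ 0.5094, -0.2493,  0.    ]))]
tray_grip scene [(0.94, array([381., 192.]), array([ 0.4291, -0.2267,  0.032 ])), (0.61, array([429., 181.]), array([ 0.3189, -0.3514,  0.032 ]))]
t
[... 1060 characters left out ...]
.076 ]))]
shaft top [(0.64, array([332., 164.]), array([ 0.6112, -0.1004,  0.076 ])), (0.63, array([276., 171.]), array([0.6018, 0.0835, 0.076 ])), (0.45, array([375., 195.]), array([ 0.4947, -0.2312,  0.076 ]))]
bay scene [(0.69, array([279., 225.]), array([0.5888, 0.0983, 0.09  ])), (0.34, array([263., 236.]), array([0.6022, 0.1516, 0.09  ]))]
bay top [(0.92, array([270., 171.]), array([0.5996, 0.1013, 0.09  ])), (0.66, array([196., 196.]), array([0.5368, 0.3454, 0.09  ]))]Traceback (most recent call last):
  File "<stdin>", line 10, in <module>
ValueError: it knows: bay, beaker_teal, dish, dish_spare, marker_black, shaft, shaker, tape_roll, timer, tray, tray_grip, tray_nose, tube_blue_cap
```

Run:
```python
from h import *
a=cv2.imread('pics/scene0.png');b=cv2.imread('pics/top0.png')
cv2.imwrite('pics/v1.png',np.vstack([cv2.resize(a[120:320,160:480],(800,500))]))
cv2.imwrite('pics/v2.png',cv2.resize(b[110:290,160:460],(800,480)))
```

```text
(no output)
```

View pics/v1.png

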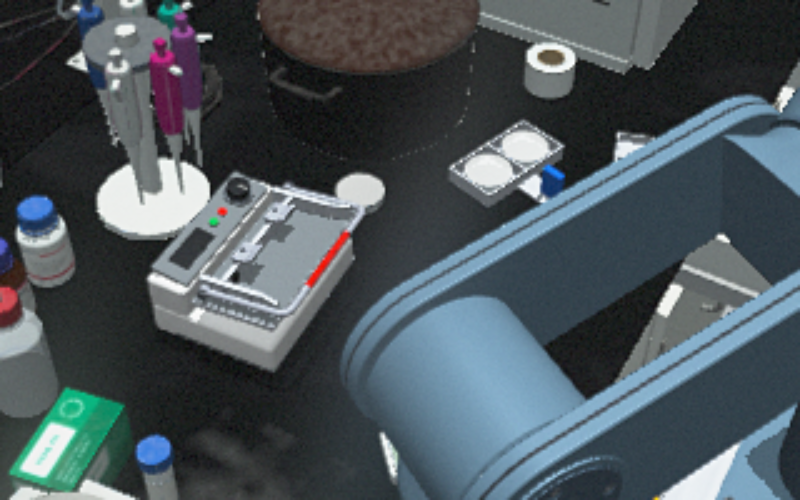

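View pics/v2.png

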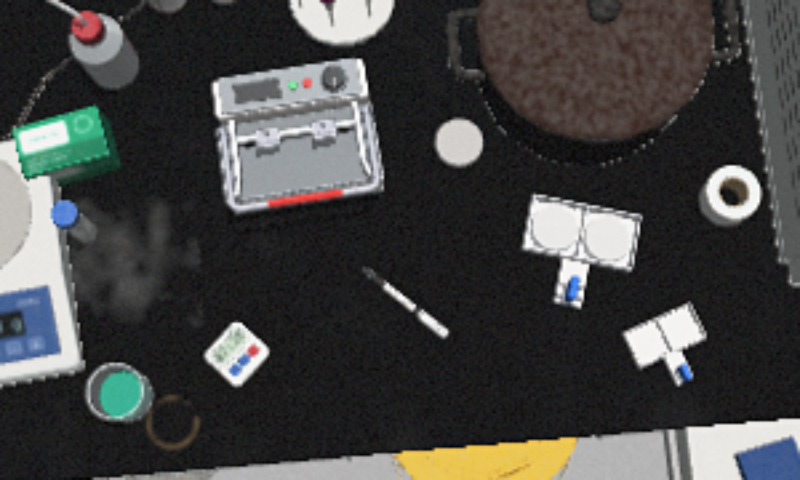

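View 1 shows the shaker at (260,270), with the bail's red sleeve at (328,258), and the tray with two dishes at (505,160). The smaller look-alike is behind the arm. View 2 shows the tray at (582,232), yaw about -10°, and its grip at (572,290). The shaker is at (300,140), yaw about +7°, with the sleeve at (305,197). I'll move over the middle for a wrist look.

```bash
python3 -m creep '[{"hand":0,"slide":[-0.9,-0.75,-0.1],"turn":0},{"hand":0,"slide":[-0.9,-0.75,-0.1],"turn":0},{"hand":0,"slide":[-0.9,-0.75,-0.1],"turn":0},{"hand":0,"slide":[-0.9,-0.75,-0.1],"turn":0},{"hand":0,"slide":[-0.9,-0.75,-0.1],"turn":0},{"hand":0,"slide":[-0.9,-0.75,-0.1],"turn":0},{"hand":0,"slide":[-0.9,-0.75,-0.1],"turn":0},{"hand":0,"slide":[-0.9,-0.75,-0.1],"turn":0}]'
python3 - <<'E'
from h import *
c=bot.capture('wrist');cv2.imwrite('pics/w1.png',c['img']);print(c['xyz'],c['attitude'],c['fx'])
for l in('shaker','shaft','bay'):print(l,[(round(r['p'],2),np.round(np.array(r['centre'])*[640,400])) for r in bot.place_of(c,l)[:2]])
E
```

```text
t: 1.6
position: [0.3852, 0.1791, 0.3373]
tool_rot: [[-0.947, 0.321, 0.001], [0.321, 0.947, 0.0], [-0.001, 0.001, -1.0]]
wrist_force: [0.6, 0.5, 0.1]
width: 0.0931
finger_force: 0.0
[0.31770204 0.20279635 0.42027156] [[ 3.21399598e-01  9.13312525e-01  2.50125031e-01]
 [ 9.46943589e-01 -3.09881322e-01 -8.52725385e-02]
 [-3.71402278e-04  2.64260854e-01 -9.64451172e-01]] 300.06960421338346
shaker [(0.77, array([321., 337.]))]
shaft [(0.84, array([313., 353.]))]
bay [(0.67, array([307., 353.]))]
```

View pics/w1.png

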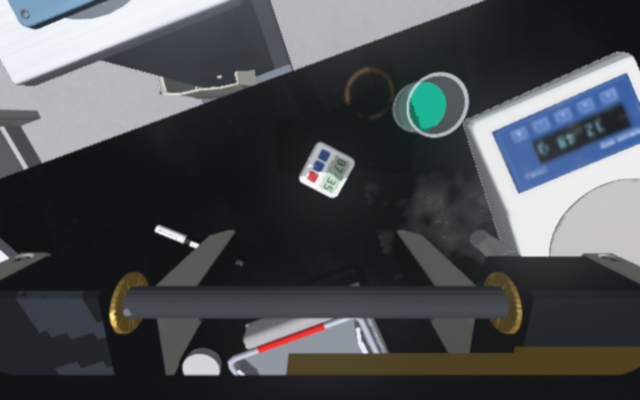

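The wrist camera sits on the robot side: the sleeve is at (290,335), mostly hidden by the gripper, and the timer is at (327,170). A half turn of the tool would put the camera on the shaker side.

Run:
```python
from h import *
np.set_printoptions(precision=3,suppress=True)
s=bot.state();print(s['t'],s['qpos'],s['position'])
# tool yaw(x axis) relation
```

```text
1.8 [ 0.173  0.005  1.749  0.     1.388 -1.067] [0.385 0.18  0.337]
```

```bash
python3 -m creep '[{"hand":0,"slide":[-0.44,-0.95,0.05],"turn":0.9},{"hand":0,"slide":[-0.44,-0.95,0.05],"turn":0.9},{"hand":0,"slide":[-0.44,-0.95,0.05],"turn":0.9},{"hand":0,"slide":[-0.44,-0.95,0.05],"turn":0.9},{"hand":0,"slide":[-0.44,-0.95,0.05],"turn":0.9},{"hand":0,"slide":[-0.44,-0.95,0.05],"turn":0.9},{"hand":0,"slide":[-0.44,-0.95,0.05],"turn":0.9},{"hand":0,"slide":[-0.44,-0.95,0.05],"turn":0.9}]'
cat >> h.py <<'E'
def plan(x,y,z,yaw_deg):
    """shares to command to bring TCP to x,y,z with tool x axis at yaw"""
    s=bot.state();R=np.array(s['tool_rot']);d=R.T@(np.array([x,y,z])-s['position'])
    y0=np.arctan2(R[1,0],R[0,0]);t=(-(np.radians(yaw_deg)-y0)+np.pi)%(2*np.pi)-np.pi
    print('t',round(s['t'],2),'pos',np.round(s['position'],4),'yaw',round(np.degrees(y0),2),'q6',round(s['qpos'][5],2),'F',np.round(s['wrist_force'],1),'| slide',np.round(d/.4,4),'turn',round(t/np.pi,4))
E
python3 -c "
from h import *
plan(.42,-.24,.3,-10)"
```

```text
t: 2.6
position: [0.4278, -0.2161, 0.3176]
tool_rot: [[-0.041, 0.999, 0.0], [0.999, 0.041, 0.001], [0.001, 0.001, -1.0]]
wrist_force: [0.8, 0.6, -0.2]
width: 0.0928
finger_force: 0.0
t 2.6 pos [ 0.4278 -0.2161  0.3176] yaw 92.33 q6 -0.74 F [ 0.8  0.6 -0.2] | slide [-0.059 -0.022  0.044] turn 0.5685
```

```bash
python3 -m creep '[{"hand":0,"slide":[-0.06,-0.02,0.04],"turn":0.57},{"hand":0,"slide":[-0.06,-0.02,0.04],"turn":0.57},{"hand":0,"slide":[-0.06,-0.02,0.04],"turn":0.57},{"hand":0,"slide":[-0.06,-0.02,0.04],"turn":0.57},{"hand":0,"slide":[-0.06,-0.02,0.04],"turn":0.57},{"hand":0,"slide":[-0.06,-0.02,0.04],"turn":0.57},{"hand":0,"slide":[-0.06,-0.02,0.04],"turn":0.57},{"hand":0,"slide":[-0.06,-0.02,0.04],"turn":0.57}]' >/dev/null;  python3 -m creep '[{"hand":0,"slide":[0,0,0],"turn":0.15},{"hand":0,"slide":[0,0,0],"turn":0.15},{"hand":0,"slide":[0,0,0],"turn":0.15},{"hand":0,"slide":[0,0,0],"turn":0.15},{"hand":0,"slide":[0,0,0],"turn":0.15}]' >/dev/null
python3 - <<'E'
from h import *
c=bot.capture('wrist');cv2.imwrite('pics/w2.png',c['img']);print(c['xyz'])
for l,z in(('tray',0),('tray_grip',.032),('tray_nose',.022),('dish_a',.004)):print(l,[(round(r['p'],2),np.round(np.array(r['centre'])*[640,400]),onz(c,r['centre'],z).round(4)) for r in bot.place_of(c,l)[:3]])
plan(.42,-.24,.3,-10)
E
```

```text
[ 0.49530083 -0.24255435  0.38459118]
tray [(0.79, array([390., 211.]), array([ 0.3699, -0.3363,  0.    ])), (0.67, array([318., 110.]), array([ 0.5039, -0.2459,  0.    ]))]
tray_grip [(0.94, array([303., 175.]), array([ 0.4299, -0.2251,  0.032 ]))]
tray_nose [(0.82, array([330.,  80.]), array([ 0.5361, -0.2611,  0.022 ])), (0.64, array([390., 199.]), array([ 0.3931, -0.331 ,  0.022 ])), (0.58, array([319., 112.]), array([ 0.5015, -0.2467,  0.022 ]))]
dish_a [(0.81, array([292., 102.]), array([ 0.5154, -0.216 ,  0.004 ])), (0.56, array([344., 118.]), array([ 0.493 , -0.2777,  0.004 ]))]
t 4.15 pos [ 0.4204 -0.2404  0.3017] yaw -3.14 q6 0.88 F [-0.6 -0.5 -0.1] | slide [-0.0012 -0.0008  0.0042] turn 0.0381
```

View pics/w2.png

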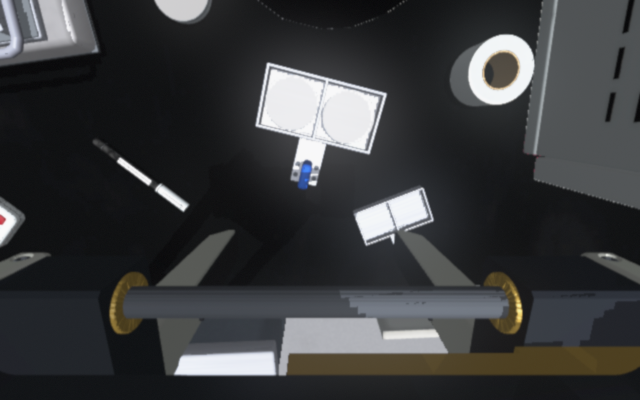

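The view shows the tray corners near (268,64), (386,94), (371,153) and (256,126), the grip at (305,175), and the tray yaw at more than 10°.

Run:
```python
from h import *
c=bot.capture('wrist')
C=[onz(c,(u/640,v/400),.022)[:2] for u,v in((268,64),(386,94),(371,153),(256,126))]
C=np.array(C)
for i in range(4):
    d=C[(i+1)%4]-C[i];print(np.linalg.norm(d),np.degrees(np.arctan2(d[1],d[0])))
m=C.mean(0);print(m)
hsv=cv2.cvtColor(c['img'],cv2.COLOR_BGR2HSV)
b=cv2.inRange(hsv,(100,120,60),(130,255,255));b[:130]=0;b[200:]=0;b[:,:270]=0;b[:,350:]=0
P=np.argwhere(b)[:,::-1];print(len(P),P.min(0),P.max(0),P.mean(0),onz(c,P.mean(0)/[640,400],.04))
for a in(-13,-15,-17,-19):
    r=np.radians(a);print(a,m-.076*np.array([np.cos(r),np.sin(r)]))
```

```text
0.13726669575971648 -106.48413740575312
0.06849123681678694 165.1391058353098
0.14015674115236934 73.83566512622426
0.06925253229167982 -17.268237873469523
[ 0.50302636 -0.25107303]
232 [296 163] [309 189] [303.03448276 175.8362069 ] [ 0.43052408 -0.22636711  0.04      ]
-13 [ 0.42897423 -0.23397675]
-15 [ 0.42961599 -0.23140278]
-17 [ 0.4303472  -0.22885278]
-19 [ 0.43116695 -0.22632985]
```

```bash
python3 -c "
from h import *
plan(.4305,-.2285,.1,-16.5)"
```

```text
t 4.2 pos [ 0.4204 -0.2405  0.3017] yaw -3.17 q6 0.88 F [ 0.1 -0.6 -0.1] | slide [ 0.0236 -0.0314  0.5043] turn 0.0741
```

```bash
python3 -m creep '[{"hand":0.5,"slide":[0.024,-0.031,0.1],"turn":0.074},{"hand":0.5,"slide":[0.024,-0.031,0.3],"turn":0.074},{"hand":0.5,"slide":[0.024,-0.031,0.4],"turn":0.074},{"hand":0.5,"slide":[0.024,-0.031,0.504],"turn":0.074},{"hand":0.5,"slide":[0.024,-0.031,0.504],"turn":0.074},{"hand":0.5,"slide":[0.024,-0.031,0.504],"turn":0.074}]' 10
python3 - <<'E'
from h import *
c=bot.capture('wrist');cv2.imwrite('pics/w3.png',c['img'])
plan(.4305,-.2285,.1,-16.5)
E
```

```text
t: 4.8
position: [0.4298, -0.2283, 0.0989]
tool_rot: [[0.959, -0.285, -0.003], [-0.285, -0.959, 0.003], [-0.004, -0.002, -1.0]]
wrist_force: [-0.4, 0.3, 1.0]
width: 0.05
finger_force: 0.0
t 4.85 pos [ 0.431  -0.2292  0.1007] yaw -16.55 q6 1.14 F [ 0.5 -1.2 -0.1] | slide [-0.0016 -0.0014  0.0017] turn -0.0003
```

View pics/w3.png

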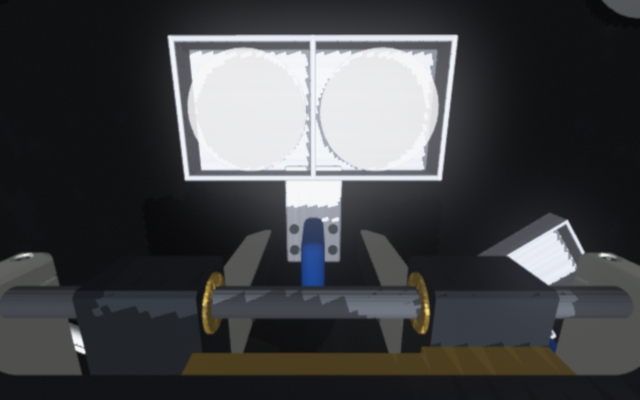

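The tray is square to the tool. The grip, centred at column 313, lies between the fingers at 271 and 363. I'll close.

```bash
python3 - <<'E'
from h import *
c=bot.capture('wrist');s=bot.state()
for u,v in((170,37),(457,37),(440,180),(187,180)):
    print(np.round((np.array(s['tool_rot']).T@(onz(c,(u/640,v/400),.022)-s['position']))*1000,1))
E
python3 -m creep '[{"hand":1,"slide":[0,0,0],"turn":0},{"hand":1,"slide":[0,0,0],"turn":0},{"hand":1,"slide":[0,0,0],"turn":0},{"hand":1,"slide":[0,0,0],"turn":0},{"hand":1,"slide":[0,0,0],"turn":0}]' 8
```

```text
[111.3 -71.7  80. ]
[111.2  67.9  80.2]
[40.3 67.3 80. ]
[ 40.4 -71.5  79.8]
t: 5.4
position: [0.4307, -0.2288, 0.1005]
tool_rot: [[0.959, -0.285, 0.001], [-0.285, -0.959, -0.0], [0.001, 0.0, -1.0]]
wrist_force: [-0.6, 1.1, 5.4]
width: 0.012
finger_force: 8.0
```

Run:
```python
from h import *
import pickle
C={n:bot.capture(n) for n in('scene','top')}
pickle.dump(C,open('C.pkl','wb'))
a=C['scene']['img'][180:280,210:320];b=C['top']['img'][125:195,235:310]
a=cv2.resize(a,(440,400),interpolation=cv2.INTER_CUBIC);b=cv2.resize(b,(450*75//75,420),interpolation=cv2.INTER_CUBIC)
a=cv2.resize(C['scene']['img'][180:280,215:315],(400,400),interpolation=cv2.INTER_CUBIC)
b=cv2.resize(C['top']['img'][125:195,237:307],(400,400),interpolation=cv2.INTER_CUBIC)
cv2.imwrite('pics/v3.png',np.hstack([a,b]))
for n,c in C.items():
    h=cv2.cvtColor(c['img'],cv2.COLOR_BGR2HSV)
    m=cv2.inRange(h,(0,150,120),(6,255,255))|cv2.inRange(h,(174,150,120),(180,255,255))
    k,_,st,ce=cv2.connectedComponentsWithStats(m)
    for i in range(1,k):
        if st[i,4]>12:print(n,st[i],ce[i])
```

```text
scene [181   4  20   8 115] [190.6          7.37391304]
scene [ 62  42  20   9 126] [71.34126984 45.57142857]
scene [72 54 15  7 19] [80.15789474 57.47368421]
scene [92 86 11  6 48] [97.14583333 88.47916667]
scene [282 213  18  22  71] [290.66197183 223.1971831 ]
scene [153 235  14  11  90] [160.18888889 240.06666667]
scene [ 51 296  10   8  44] [ 55.75       299.38636364]
scene [ 39 310   5   4  15] [ 40.8        311.46666667]
scene [375 311  16  18 161] [383.50931677 320.88819876]
top [  0   2  18  23 201] [ 6.55223881 12.75124378]
top [78  9 12 11 76] [83.55263158 14.53947368]
top [138  86   4   5  16] [139.4375  88.0625]
top [194 116   4   8  15] [195.73333333 119.53333333]
top [187 120   5   5  15] [189.46666667 122.        ]
top [261 181  27   7  61] [273.7704918  183.78688525]
```

View pics/v3.png

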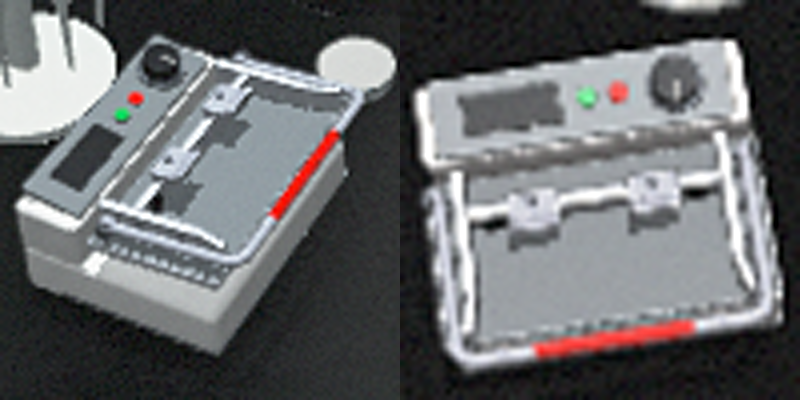

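The left part (scene) shows sleeve ends at (337,133) and (276,216), bail corners at (362,93) and (235,262), and base bottom corners at (217,353) and (32,285). The right part (top) shows the sleeve at (537,352)–(692,327), bail corners at (460,365) and (780,322), and console back corners at (418,85) and (738,42). I'll fit the pose.

```bash
cat > fit.py <<'E'
from h import *
import pickle
from scipy.optimize import least_squares
C=pickle.load(open('C.pkl','rb'))
S=lambda u,v:(215+u/4,180+v/4)
T=lambda u,v:(237+(u-400)/5.714,125+v/5.714)
def plat(x,y,z,th): c,s=np.cos(th),np.sin(th); return [-.03+c*x+s*z,y,.076-s*x+c*z]
def world(P,p):
    c,s=np.cos(p[2]),np.sin(p[2]); return np.array([p[0]+c*P[0]-s*P[1],p[1]+s*P[0]+c*P[1],P[2]])
obs=[('scene',S(276,216),'sl'),('scene',S(337,133),'sr'),('top',T(537,352),'sl'),('top',T(692,327),'sr'),
('scene',S(235,262),'bl'),('scene',S(362,93),'br'),('top',T(460,365),'bl'),('top',T(780,322),'br'),
('scene',S(217,353),(-.0775,.095,0)),('scene',S(32,285),(.0775,.095,0)),('top',T(418,85),(.0775,.095,.105)),('top',T(738,42),(.0775,-.095,.105))]
def res(p,full=False):
    out=[]
    for n,uv,k in obs:
        if isinstance(k,str):
            y=(p[4] if k[0]=='s' else .086)*(1 if k[1]=='l' else -1)
            P=plat(-.064,y,.025,p[3])
        else:P=k
        q=proj(C[n],world(P,p))-uv
        out.append(q*(1 if isinstance(k,str) and k[0]=='s' else .5))
    return np.array(out) if full else np.ravel(out)
if __name__=='__main__':
    r=least_squares(res,[.64,.087,.1,.15,.04],loss='soft_l1')
    print(r.x,np.degrees(r.x[2]));print(res(r.x,1).round(2))
    J=r.jac;print(np.sqrt(np.diag(np.linalg.inv(J.T@J)))*.5)
E
python3 fit.py
```

```text
[0.64150126 0.09387977 0.05359708 0.12056011 0.04309502] 3.0708863197341745
[[-0.15  0.22]
 [ 0.5   0.27]
 [ 0.12 -1.  ]
 [-0.14 -0.22]
 [ 0.83 -0.14]
 [ 0.84  0.3 ]
 [ 0.1  -0.74]
 [-1.1  -0.56]
 [ 1.14  2.14]
 [ 0.44  0.47]
 [-0.3  -0.84]
 [ 0.61 -0.85]]
[0.00144235 0.00105772 0.00985387 0.02480257 0.0008442 ]
```

```bash
python3 -m creep '[{"hand":1,"slide":[0,0,0],"turn":0},{"hand":1,"slide":[0,0,0],"turn":0},{"hand":1,"slide":[0,0,-0.01],"turn":0},{"hand":1,"slide":[0,0,-0.02],"turn":0},{"hand":1,"slide":[0,0,-0.03],"turn":0},{"hand":1,"slide":[0,0,-0.037],"turn":0},{"hand":1,"slide":[0,0,-0.037],"turn":0}]' 4
python3 -m creep '[{"hand":1,"slide":[0,0,0],"turn":0},{"hand":1,"slide":[0,0,0],"turn":0}]' 50
python3 - <<'E'
from h import *
c=bot.capture('wrist');cv2.imwrite('pics/w4.png',c['img'])
E
```

```text
t: 6.2
position: [0.4307, -0.2289, 0.1153]
tool_rot: [[0.959, -0.285, 0.0], [-0.285, -0.959, -0.0], [0.0, 0.0, -1.0]]
wrist_force: [-0.2, -0.3, -0.9]
width: 0.0118
finger_force: 4.0
t: 6.4
position: [0.4306, -0.2289, 0.1151]
tool_rot: [[0.959, -0.285, 0.0], [-0.285, -0.959, -0.0], [0.0, 0.0, -1.0]]
wrist_force: [-1.6, 0.2, 2.1]
width: 0.0118
finger_force: 50.0
```

View pics/w4.png

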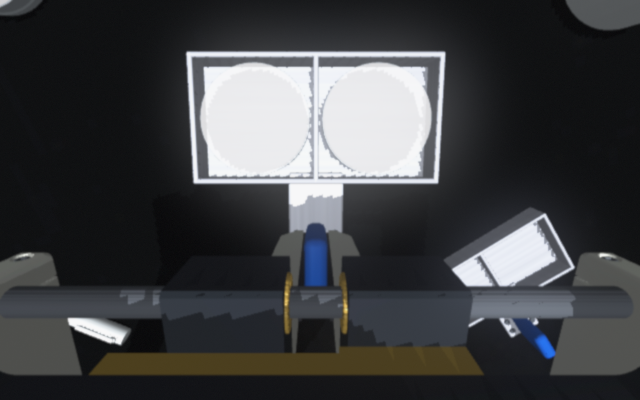

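The tray is nose-down now: front edge at row 53 (columns 187–444), rear edge at row 182 (columns 194–439).

```bash
cat >> h.py <<'E'
from scipy.optimize import least_squares
PIV=(-.0758,.0355)   # tray point in the pads (tray x, height)
def tray_pts(s,phi,P):
    """tray points (N,3) -> world, pivoting phi (nose down) about the grasp point"""
    P=np.atleast_2d(P);dx=P[:,0]-PIV[0];up=P[:,2]-PIV[1];c,n=np.cos(phi),np.sin(phi)
    L=np.stack([c*dx+n*up,-P[:,1],.065-(-n*dx+c*up)],-1)
    return L@np.array(s['tool_rot']).T+s['position']
TOP=np.array([[.0355,.0695,.022],[.0355,-.0695,.022],[-.0355,-.0695,.022],[-.0355,.0695,.022]])
def pitch(c,s,uv):
    r=least_squares(lambda p:np.ravel(proj(c,tray_pts(s,p[0],TOP)+np.array(s['tool_rot'])@[p[1],p[2],0])-uv),[.1,0,0])
    return r.x,r.fun.round(1)
E
python3 - <<'E'
from h import *
c=bot.capture('wrist');s=bot.state()
print(pitch(c,s,[(187,53),(444,53),(439,182),(194,182)]))
E
```

```text
(array([ 0.15344335,  0.00089969, -0.00021944]), array([ 1.1, -0.8, -0.1, -0.9, -1. ,  0.7,  0.1,  0.9]))
```

```bash
cat >> fit.py <<'E'
def tcp_for(p,xn,zn,phi,y=0):
    """TCP so that the tray's nose-top point is at platform (xn,y,zn); p=[x,y,yaw,theta]"""
    N=world(plat(xn,y,zn,p[3]),p);dx=.0355-PIV[0];up=.022-PIV[1];c,n=np.cos(phi),np.sin(phi)
    l=np.array([c*dx+n*up,.065-(-n*dx+c*up)]);yw=p[2]
    return N-np.array([np.cos(yw)*l[0],np.sin(yw)*l[0],-l[1]])
E
cat > sh.txt <<'E'
0.6415 0.0939 0.0536 0.1206
E
python3 - <<'E'
from fit import *
p=np.loadtxt('sh.txt')
for a in((-.114,.012),(-.055,.012)):
    t=tcp_for(p,*a,.153);print(t);plan(*t,np.degrees(p[2]))
E
```

```text
[0.3921879  0.08052406 0.19693277]
t 6.5 pos [ 0.4306 -0.2289  0.115 ] yaw -16.55 q6 1.14 F [-0.2  0.1  2.2] | slide [-0.3123 -0.714  -0.2049] turn -0.109
[0.45067525 0.08366199 0.18983461]
t 6.5 pos [ 0.4306 -0.2289  0.115 ] yaw -16.55 q6 1.14 F [-0.2  0.1  2.2] | slide [-0.1744 -0.7632 -0.1871] turn -0.109
```

```bash
python3 -m creep '[{"hand":1,"slide":[0,0,-0.05],"turn":0},{"hand":1,"slide":[0,0,-0.12],"turn":0},{"hand":1,"slide":[-0.02,-0.05,-0.18],"turn":-0.01},{"hand":1,"slide":[-0.05,-0.12,-0.205],"turn":-0.03},{"hand":1,"slide":[-0.09,-0.2,-0.205],"turn":-0.05},{"hand":1,"slide":[-0.125,-0.28,-0.205],"turn":-0.07},{"hand":1,"slide":[-0.16,-0.36,-0.205],"turn":-0.09},{"hand":1,"slide":[-0.19,-0.44,-0.205],"turn":-0.109}]' 50
python3 - <<'E'
from fit import *
p=np.loadtxt('sh.txt');plan(*tcp_for(p,-.114,.012,.153),np.degrees(p[2]))
E
```

```text
t: 7.3
position: [0.4069, -0.0369, 0.1965]
tool_rot: [[0.998, 0.056, -0.001], [0.056, -0.998, 0.001], [-0.001, -0.001, -1.0]]
wrist_force: [0.6, 0.5, -2.2]
width: 0.0118
finger_force: 50.0
t 7.3 pos [ 0.4069 -0.0369  0.1965] yaw 3.19 q6 1.15 F [ 0.6  0.5 -2.2] | slide [-0.0205 -0.2952 -0.001 ] turn 0.0006
```

```bash
python3 -m creep '[{"hand":1,"slide":[-0.005,-0.07,0],"turn":0},{"hand":1,"slide":[-0.01,-0.14,0],"turn":0},{"hand":1,"slide":[-0.015,-0.21,0],"turn":0},{"hand":1,"slide":[-0.02,-0.265,0],"turn":0},{"hand":1,"slide":[-0.02,-0.295,0],"turn":0},{"hand":1,"slide":[-0.02,-0.295,0],"turn":0}]'
python3 - <<'E'
from fit import *
p=np.loadtxt('sh.txt')
c=bot.capture('wrist');s=bot.state();pickle.dump((c,s),open('w5.pkl','wb'))
im=c['img'].copy();cv2.imwrite('pics/w5.png',cv2.resize(im[:220],(800,275)))
print(tray_pts(s,.153,[[.0355,0,.022]]),proj(c,tray_pts(s,.153,TOP)).round())
for k in(-.086,.086,-.043,.043):print(k,proj(c,world(plat(-.064,k,.025,p[3]),p)).round(1))
for l in('bay','shaft','shaker'):print(l,[(round(r['p'],2),np.array(r['centre'])*[640,400]) for r in bot.place_of(c,l)[:2]])
print(proj(c,world((-.05,0,.09),p)),proj(c,world((-.03,0,.076),p)))
plan(.39,.08,.197,3)
E
```

```text
t: 7.9
position: [0.3928, 0.0803, 0.1964]
tool_rot: [[0.998, 0.056, -0.001], [0.056, -0.998, 0.0], [-0.001, -0.001, -1.0]]
wrist_force: [0.2, -0.0, -2.6]
width: 0.0118
finger_force: 50.0
[[0.50082456 0.08546174 0.10112988]] [[189.  53.]
 [445.  53.]
 [439. 184.]
 [195. 184.]]
-0.086 [496.6 -65.3]
0.086 [134.6 -66.3]
-0.043 [406.2 -65.6]
0.043 [225.2 -66. ]
bay []
shaft []
shaker []
[ 315.84353587 -141.28306308] [ 315.8790361 -167.225288 ]
t 8.1 pos [0.3936 0.0784 0.1967] yaw 3.04 q6 1.44 F [-0.8 -0.4 -1.8] | slide [-0.0088 -0.0045 -0.0007] turn 0.0002
```

View pics/w5.png

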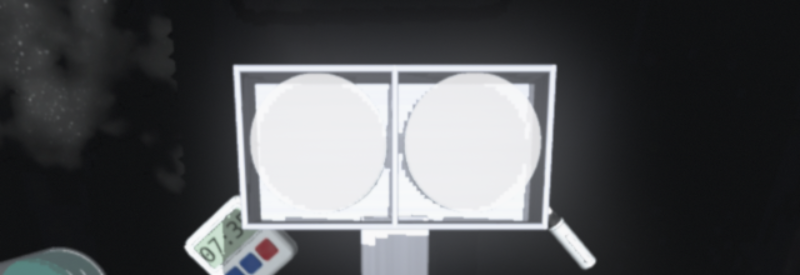

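The tray is held steady with its corners where predicted (front edge row 53 of the full picture, timer and marker below). The bail is just out of view, so I'll creep nearer.

Run:
```python
from fit import *
p=np.loadtxt('sh.txt');plan(*tcp_for(p,-.082,.006,.153),np.degrees(p[2]))
```

```text
t 8.1 pos [0.3936 0.0784 0.1967] yaw 3.04 q6 1.44 F [-0.8 -0.4 -1.8] | slide [ 0.0743 -0.0055  0.0239] turn -0.0002
```

```bash
python3 -m creep '[{"hand":1,"slide":[0.02,-0.003,0.015],"turn":0},{"hand":1,"slide":[0.045,-0.005,0.024],"turn":0},{"hand":1,"slide":[0.065,-0.005,0.024],"turn":0},{"hand":1,"slide":[0.074,-0.005,0.024],"turn":0},{"hand":1,"slide":[0.074,-0.005,0.024],"turn":0}]'
cat > red.py <<'E'
from fit import *
def red(c):
    h=cv2.cvtColor(c['img'],cv2.COLOR_BGR2HSV)
    m=cv2.inRange(h,(0,150,90),(8,255,255))|cv2.inRange(h,(172,150,90),(180,255,255));m[250:]=0
    P=np.argwhere(m)[:,::-1]
    return P
E
python3 - <<'E'
from red import *
p=np.loadtxt('sh.txt')
c=bot.capture('wrist');s=bot.state();pickle.dump((c,s),open('w6.pkl','wb'))
cv2.imwrite('pics/w6.png',cv2.resize(c['img'][:220],(800,275)))
P=red(c);print(len(P),P.min(0),P.max(0),P.mean(0)) if len(P) else 0
for k in(-.086,.086,-.043,.043):print(k,proj(c,world(plat(-.064,k,.025,p[3]),p)).round(1))
print(proj(c,tray_pts(s,.153,TOP)).round());plan(*tcp_for(p,-.082,.006,.153),3.07)
E
```

```text
t: 8.6
position: [0.4239, 0.0824, 0.1872]
tool_rot: [[0.999, 0.053, 0.0], [0.053, -0.999, -0.0], [0.0, 0.0, -1.0]]
wrist_force: [-0.2, -0.0, -2.4]
width: 0.0114
finger_force: 50.0
426 [208   0] [365 242] [263.157277    46.13380282]
-0.086 [497.3   2. ]
0.086 [134.1   2.2]
-0.043 [406.6   2. ]
0.043 [225.    2.1]
[[188.  55.]
 [443.  55.]
 [437. 185.]
 [194. 186.]]
t 8.65 pos [0.4233 0.0825 0.1872] yaw 3.07 q6 1.45 F [-0.4 -0.1 -1.8] | slide [-0.0004  0.0008  0.0001] turn -0.0
```

View pics/w6.png

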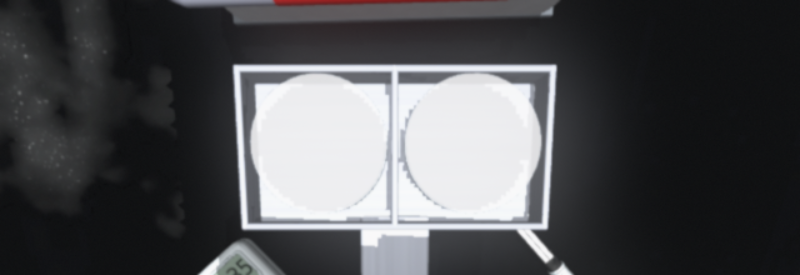

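The bail sleeve shows at the top, columns 220–404 in full-picture pixels, with its lower edge near row 3. The pale strip below it is the base front. I'll refine from this.

Run:
```python
from red import *
p=np.loadtxt('sh.txt');c,s=pickle.load(open('w6.pkl','rb'))
P=red(c);P=P[P[:,1]<15];print([(r,P[P[:,1]==r][:,0].min(),P[P[:,1]==r][:,0].max()) for r in sorted(set(P[:,1]))])
for n,q in dict(ftl=(-.0775,.095,.05),ftr=(-.0775,-.095,.05),fbl=(-.0775,.095,0),fbr=(-.0775,-.095,0)).items():print(n,proj(c,world(q,p)).round(1))
for n,q in dict(dl=(-.05,.0785,.013),dr=(-.05,-.0785,.013),dbl=(-.05,.0785,.003),dbr=(-.05,-.0785,.003)).items():print(n,proj(c,world(plat(*q,p[3]),p)).round(1))
g=c['img'][:,:,1]
for col in(196,230,270,320,360,400,440):print(col,g[:26,col])
```

```text
[(np.int64(0), np.int64(219), np.int64(365)), (np.int64(1), np.int64(220), np.int64(328)), (np.int64(2), np.int64(221), np.int64(288)), (np.int64(3), np.int64(222), np.int64(241))]
ftl [169.5  12.9]
ftr [461.6  12.7]
fbl [198.3  33.7]
fbr [432.6  33.6]
dl [160.7 -15.9]
dr [470.7 -16. ]
dbl [170.1  -5.4]
dbr [461.2  -5.5]
196 [140 129 111  92  79  85  90  91  92  92  92  91  92  91  91  91  91  86
  73  57  44  35  34  33  33  34]
230 [38 37 36 38 53 79 89 91 90 90 90 91 90 90 90 91 89 77 62 49 42 39 39 40
 41 40]
270 [34 33 36 53 80 90 92 91 91 90 90 90 90 91 90 88 76 61 47 40 39 39 40 41
 41 41]
320 [30 37 61 83 91 92 92 92 92 92 91 91 92 91 84 68 55 43 37 37 37 38 38 39
 40 41]
360 [41 67 84 89 90 90 91 91 91 91 91 91 91 83 68 53 43 37 35 37 38 40 39 40
 40 41]
400 [71 84 89 89 89 89 88 88 89 88 89 90 82 67 54 42 37 35 37 37 37 38 38 39
 39 41]
440 [ 89  90  89  88  90 101 125 146 157 160 156 132  91  55  37  32  32  32
  33  33  34  34  34  34  34  35]
```

```bash
cat > fit2.py <<'E'
from red import *
W=[]
def sil(c,p,y):
    A=world(plat(-.064,y,.025,p[3]),p);ax=np.array([-np.sin(p[2]),np.cos(p[2]),0]);d=A-np.array(c['xyz']);n=np.cross(d,ax);n/=np.linalg.norm(n)
    q=[proj(c,A+.004*k*n) for k in(1,-1)];return max(q,key=lambda v:v[1])
def res2(p,cw,L,wt=1.):
    base=np.array(res(p,True));base=np.delete(base,[8,9],0)
    out=[base.ravel()]
    a,b=sil(cw,p,.05),sil(cw,p,-.05)
    for u,v in L: out.append([wt*(a[1]+(b[1]-a[1])*(u-a[0])/(b[0]-a[0])-v)])
    e=sil(cw,p,p[4]);out.append([wt*(e[0]-222)])
    return np.concatenate(out)
if __name__=='__main__':
    c,s=pickle.load(open('w6.pkl','rb'))
    for wt in(1,.5):
        r=least_squares(res2,[.645,.094,.08,.12,.042],args=(c,[(241,3.6),(288,2.5),(328,1.5),(365,.5)],wt),loss='soft_l1')
        J=r.jac;print(r.x,np.degrees(r.x[2]));print(np.sqrt(np.diag(np.linalg.inv(J.T@J)))*.5);print(r.fun.round(1))
    np.savetxt('sh.txt',r.x)
E
python3 fit2.py
```

```text
[0.64271489 0.09606968 0.072642   0.17464279 0.04362469] 4.162079995033494
[0.00143182 0.00076265 0.00458381 0.02598666 0.00081117]
[-1.2 -0.7 -0.8 -1.1 -0.4 -1.9 -0.3 -1.7  0.5 -0.6  0.  -0.4 -0.1 -1.1
 -1.3 -1.4 -0.8 -0.7 -0.  -1.2  0.   0.1  0.2  0.4  0. ]
[0.64258851 0.09569701 0.06779492 0.17299638 0.04352761] 3.884362998694312
[0.00144699 0.00090539 0.00788173 0.02606826 0.00083154]
[-1.2 -0.7 -0.7 -1.  -0.4 -1.9 -0.4 -1.5  0.4 -0.6  0.1 -0.3 -0.1 -1.1
 -1.3 -1.3 -0.7 -0.8  0.1 -1.2  0.1  0.3  0.4  0.6  0.1]
```

```bash
echo "0.6427 0.0960 0.0745 0.174" > sh.txt
python3 - <<'E'
from fit import *
p=np.loadtxt('sh.txt')
for a in((-.075,.010),(-.056,.012),(-.056,.04)):plan(*tcp_for(p,*a,.153),np.degrees(p[2]))
E
```

```text
t 8.65 pos [0.4233 0.0825 0.1872] yaw 3.07 q6 1.45 F [-0.4 -0.1 -1.8] | slide [ 0.0244  0.0067 -0.0174] turn -0.0067
t 8.65 pos [0.4233 0.0825 0.1872] yaw 3.07 q6 1.45 F [-0.4 -0.1 -1.8] | slide [ 0.072   0.0057 -0.0142] turn -0.0067
t 8.65 pos [0.4233 0.0825 0.1872] yaw 3.07 q6 1.45 F [-0.4 -0.1 -1.8] | slide [ 0.0841  0.0054 -0.0831] turn -0.0067
```

```bash
python3 -m creep '[{"hand":1,"slide":[0.01,0.006,-0.012],"turn":-0.0067},{"hand":1,"slide":[0.024,0.006,-0.014],"turn":-0.0067},{"hand":1,"slide":[0.04,0.006,-0.014],"turn":-0.0067},{"hand":1,"slide":[0.056,0.006,-0.014],"turn":-0.0067},{"hand":1,"slide":[0.072,0.006,-0.014],"turn":-0.0067},{"hand":1,"slide":[0.072,0.006,-0.014],"turn":-0.0067}]'
python3 - <<'E'
from fit2 import *
p=np.r_[np.loadtxt('sh.txt'),.0436]
c=bot.capture('wrist');s=bot.state();pickle.dump((c,s),open('w7.pkl','wb'))
cv2.imwrite('pics/w7.png',cv2.resize(c['img'][:240],(800,300)))
P=red(c);P=P[P[:,1]<120]
for col in(240,280,320,360,390):
    q=P[P[:,0]==col][:,1];print(col,q.min(),q.max())if len(q) else print(col)
print('red cols',P[:,0].min(),P[:,0].max(),'rows',P[:,1].min(),P[:,1].max())
print('pred sil',[sil(c,p,y).round(1) for y in(.0436,0,-.0436)])
print('ctr',[proj(c,world(plat(-.064,y,.025,p[3]),p)).round(1) for y in(.0436,0,-.0436)])
print(proj(c,tray_pts(s,.153,TOP)).round());plan(*tcp_for(p[:4],-.056,.012,.153),np.degrees(p[2]))
E
```

```text
t: 9.25
position: [0.453, 0.0817, 0.1929]
tool_rot: [[0.997, 0.074, 0.001], [0.074, -0.997, -0.0], [0.001, 0.0, -1.0]]
wrist_force: [-0.1, -0.4, -2.8]
width: 0.0117
finger_force: 50.0
240 52 67
280 53 67
320 53 67
360 53 67
390 53 67
red cols 226 401 rows 52 67
pred sil [array([229.6,  71.1]), array([315.1,  71. ]), array([400.6,  71. ])]
ctr [array([228.7,  62.4]), array([315.1,  62.4]), array([401.5,  62.4])]
[[188.  56.]
 [443.  56.]
 [437. 186.]
 [194. 186.]]
t 9.3 pos [0.4523 0.0817 0.1927] yaw 4.28 q6 1.43 F [-0.7  0.1 -1.9] | slide [-0.0003 -0.0001 -0.0002] turn 0.0
```

View pics/w7.png

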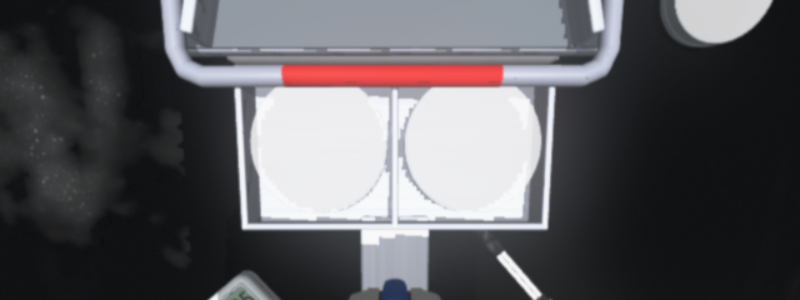

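The sleeve sits at rows 52–67 and columns 226–401 of the full picture. It lies over the hidden tray front edge, parallel to it and centred within about 1 mm; the deck and both rails show beyond. Next I lift the bail with the nose.

```bash
python3 -m creep '[{"hand":1,"slide":[0.003,-0.002,-0.01],"turn":0},{"hand":1,"slide":[0.006,-0.002,-0.02],"turn":0},{"hand":1,"slide":[0.008,-0.002,-0.03],"turn":0},{"hand":1,"slide":[0.010,-0.002,-0.04],"turn":0},{"hand":1,"slide":[0.012,-0.002,-0.05],"turn":0},{"hand":1,"slide":[0.014,-0.002,-0.06],"turn":0},{"hand":1,"slide":[0.014,-0.002,-0.069],"turn":0},{"hand":1,"slide":[0.014,-0.002,-0.069],"turn":0}]'
cat > look.py <<'E'
from fit2 import *
def look(name):
    p=np.loadtxt('sh.txt')
    c=bot.capture('wrist');s=bot.state();pickle.dump((c,s),open(name+'.pkl','wb'));cv2.imwrite('pics/'+name+'.png',c['img'])
    P=red(c);P=P[P[:,1]<200];q=P[(P[:,0]>270)&(P[:,0]<350)][:,1]
    if len(P):print('red cols',P[:,0].min(),P[:,0].max(),'rows',q.min(),q.max())
    pts={a:proj(c,world(np.array(plat(.036-.1*np.cos(a)+.002*0,0,.023+.1*np.sin(a+.02),p[3])),p)).round(0) for a in(0,.1,.2,.3,.4)}
    print('bar pred by angle',{a:v[1] for a,v in pts.items()},'half width px at .0436',[round(300*.0436/((world(plat(-.064,0,.025+.1*a,p[3]),p)-c['xyz'])@np.array(c['attitude']))[2]) for a in pts])
    g=c['img'][:,:,1].astype(int)
    # tray rear edge: lowest bright row at side columns (rear wall ends, beside the neck)
    for col in(215,240,395,420):
        d=np.diff(g[150:215,col]);print(col,'edge row',150+int(d.argmin()),end=' ')
    print();s=bot.state();nose=tray_pts(s,.153,[[.0355,0,.022]])[0]
    co,si=np.cos(p[2]),np.sin(p[2]);d=nose-[p[0],p[1],0];x=co*d[0]+si*d[1]+.03;y=-si*d[0]+co*d[1];z=nose[2]-.076
    t=p[3];print('nose in platform x %.1f y %.1f z %.1f'%(1e3*(np.cos(t)*x-np.sin(t)*z),1e3*y,1e3*(np.sin(t)*x+np.cos(t)*z)),'F',np.round(s['wrist_force'],1),'M',np.round(s['wrist_torque'],2),'t',s['t'])
E
python3 -c "
from look import *
look('w8')
c,s=pickle.load(open('w7.pkl','rb'));g=c['img'][:,:,1].astype(int)
print([150+int(np.diff(g[150:215,k]).argmin()) for k in (215,240,395,420)])"
```

```text
t: 10.1
position: [0.4578, 0.0829, 0.2211]
tool_rot: [[0.997, 0.074, 0.001], [0.074, -0.997, -0.0], [0.001, 0.0, -1.0]]
wrist_force: [-0.1, -0.6, -3.1]
width: 0.0117
finger_force: 50.0
red cols 229 401 rows 51 65
bar pred by angle {0: np.float64(80.0), 0.1: np.float64(73.0), 0.2: np.float64(64.0), 0.3: np.float64(52.0), 0.4: np.float64(37.0)} half width px at .0436 [73, 77, 82, 87, 93]
215 edge row 183 240 edge row 183 395 edge row 183 420 edge row 183 
nose in platform x -55.4 y 0.7 z 40.6 F [-0.5  0.3 -2.6] M [-0.01  0.27  0.02] t 10.15
[183, 183, 183, 183]
```

```bash
python3 -m creep '[{"hand":1,"slide":[0.010,0,0.001],"turn":0},{"hand":1,"slide":[0.022,0,0.004],"turn":0},{"hand":1,"slide":[0.034,0,0.006],"turn":0},{"hand":1,"slide":[0.046,0,0.008],"turn":0},{"hand":1,"slide":[0.056,0,0.010],"turn":0},{"hand":1,"slide":[0.063,0,0.011],"turn":0},{"hand":1,"slide":[0.063,0,0.011],"turn":0}]'
python3 -c "
from look import *
look('w9')"
```

```text
t: 10.85
position: [0.4831, 0.0848, 0.2159]
tool_rot: [[0.997, 0.074, 0.0], [0.074, -0.997, 0.0], [0.0, -0.0, -1.0]]
wrist_force: [0.3, 0.4, -4.1]
width: 0.0113
finger_force: 50.0
red cols 231 399 rows 104 116
bar pred by angle {0: np.float64(123.0), 0.1: np.float64(120.0), 0.2: np.float64(114.0), 0.3: np.float64(105.0), 0.4: np.float64(93.0)} half width px at .0436 [72, 76, 81, 86, 92]
215 edge row 183 240 edge row 183 395 edge row 183 420 edge row 183 
nose in platform x -29.7 y 0.8 z 40.1 F [-0.   0.9 -2.9] M [-0.02  0.32 -0.03] t 10.9
```

```bash
python3 -m creep '[{"hand":1,"slide":[0.010,0,0.002],"turn":0},{"hand":1,"slide":[0.022,0,0.004],"turn":0},{"hand":1,"slide":[0.034,0,0.006],"turn":0},{"hand":1,"slide":[0.046,0,0.008],"turn":0},{"hand":1,"slide":[0.052,0,0.009],"turn":0},{"hand":1,"slide":[0.052,0,0.009],"turn":0}]'
python3 -c "
from look import *
look('w10')"
```

```text
t: 11.5
position: [0.5038, 0.0864, 0.2124]
tool_rot: [[0.997, 0.075, 0.0], [0.075, -0.997, 0.0], [0.0, 0.0, -1.0]]
wrist_force: [0.6, -0.6, -2.4]
width: 0.0116
finger_force: 50.0
red cols 233 398 rows 145 157
bar pred by angle {0: np.float64(159.0), 0.1: np.float64(157.0), 0.2: np.float64(153.0), 0.3: np.float64(147.0), 0.4: np.float64(138.0)} half width px at .0436 [71, 75, 80, 85, 91]
215 edge row 183 240 edge row 183 395 edge row 183 420 edge row 183 
nose in platform x -8.6 y 0.7 z 40.2 F [ 0.1  0.4 -3.2] M [0.   0.23 0.01] t 11.55
```

```bash
python3 -m creep '[{"hand":1,"slide":[0,0,0.002],"turn":0},{"hand":1,"slide":[0,0,0.004],"turn":0},{"hand":1,"slide":[0,0,0.006],"turn":0},{"hand":1,"slide":[0,0,0.008],"turn":0},{"hand":1,"slide":[0,0,0.010],"turn":0},{"hand":1,"slide":[0,0,0.010],"turn":0}]' 12
python3 -c "
from look import *
look('w11')"
```

```text
t: 12.15
position: [0.5033, 0.0864, 0.2085]
tool_rot: [[0.997, 0.075, 0.0], [0.075, -0.997, 0.0], [0.0, -0.0, -1.0]]
wrist_force: [-2.3, -0.6, 1.2]
width: 0.0117
finger_force: 12.0
red cols 234 397 rows 147 159
bar pred by angle {0: np.float64(158.0), 0.1: np.float64(157.0), 0.2: np.float64(153.0), 0.3: np.float64(147.0), 0.4: np.float64(138.0)} half width px at .0436 [73, 77, 82, 87, 94]
215 edge row 184 240 edge row 184 395 edge row 183 420 edge row 184 
nose in platform x -8.2 y 0.8 z 36.3 F [-1.4  0.7  1. ] M [-0.    0.39  0.06] t 12.2
```

```bash
python3 -m creep '[{"hand":1,"slide":[0,0,0],"turn":0},{"hand":1,"slide":[0,0,0],"turn":0},{"hand":1,"slide":[0,0,0.001],"turn":0},{"hand":1,"slide":[0,0,0.002],"turn":0},{"hand":1,"slide":[0,0,0.003],"turn":0},{"hand":1,"slide":[0,0,0.004],"turn":0}]' 4
python3 -c "
from look import *
look('w12')"
```

```text
t: 12.8
position: [0.5033, 0.0864, 0.2068]
tool_rot: [[0.997, 0.075, -0.0], [0.075, -0.997, 0.0], [-0.0, -0.0, -1.0]]
wrist_force: [-0.3, -0.5, -0.7]
width: 0.0121
finger_force: 4.0
red cols 233 397 rows 147 159
bar pred by angle {0: np.float64(159.0), 0.1: np.float64(157.0), 0.2: np.float64(153.0), 0.3: np.float64(147.0), 0.4: np.float64(138.0)} half width px at .0436 [73, 78, 83, 88, 95]
215 edge row 184 240 edge row 183 395 edge row 183 420 edge row 183 
nose in platform x -7.9 y 0.7 z 34.6 F [-0.8  0.3 -0.6] M [-0.03  0.4   0.05] t 12.85
```

Run:
```python
from look import *
for n in('w4p','w10','w11','w12'):
    if n=='w4p':
        im=cv2.imread('pics/w4.png')
    else: im=pickle.load(open(n+'.pkl','rb'))[0]['img']
    g=im[:,:,1].astype(int);print(n)
    for col in(225,285,345,410):print(col,g[40:76,col].tolist())
    r=g[70];print('row70 bright cols',[int(k) for k in np.argwhere(r>215).ravel() if 150<k<470 and (k<215 or k>420)])
```

```text
w4p
225 [44, 44, 45, 45, 45, 46, 47, 47, 48, 50, 66, 131, 209, 235, 241, 231, 194, 135, 100, 93, 94, 93, 94, 93, 94, 98, 144, 223, 242, 243, 243, 245, 246, 246, 246, 247]
285 [50, 51, 52, 52, 53, 54, 55, 55, 57, 57, 71, 132, 209, 236, 241, 231, 195, 137, 104, 97, 99, 99, 98, 98, 98, 101, 141, 217, 241, 245, 245, 243, 242, 242, 245, 246]
345 [50, 52, 52, 52, 53, 54, 55, 56, 56, 58, 74, 132, 206, 234, 240, 229, 181, 125, 101, 97, 98, 98, 98, 97, 97, 100, 147, 225, 242, 244, 244, 243, 241, 241, 244, 245]
410 [46, 46, 48, 48, 49, 49, 50, 51, 51, 53, 71, 132, 203, 233, 240, 230, 194, 135, 100, 94, 92, 92, 92, 93, 93, 95, 136, 212, 236, 240, 240, 239, 238, 239, 243, 245]
row70 bright cols [188, 189, 190, 191, 204, 205, 206, 207, 208, 209, 210, 211, 212, 213, 214, 421, 422, 423, 424, 440, 441, 442, 443]
w10
225 [161, 161, 161, 161, 162, 162, 161, 161, 161, 161, 157, 159, 203, 233, 242, 239, 220, 163, 118, 106, 105, 104, 102, 100, 105, 129, 184, 232, 245, 248, 248, 248, 248, 247, 243, 240]
285 [161, 161, 161, 162, 163, 162, 163, 162, 163, 162, 159, 162, 207, 234, 242, 239, 220, 164, 120, 110
[... 1816 characters left out ...]
, 236, 243, 239, 219, 160, 116, 106, 106, 108, 112, 113, 112, 114, 142, 208, 239, 246, 248, 247, 244, 241]
345 [111, 112, 112, 112, 113, 124, 149, 162, 164, 164, 164, 164, 165, 178, 215, 234, 242, 240, 219, 161, 120, 112, 110, 107, 106, 105, 108, 111, 140, 207, 237, 242, 240, 239, 239, 238]
410 [163, 163, 163, 163, 164, 164, 164, 164, 163, 164, 164, 165, 166, 180, 213, 234, 242, 240, 219, 160, 121, 112, 111, 111, 111, 110, 109, 111, 138, 204, 239, 246, 247, 247, 247, 247]
row70 bright cols [174, 175, 176, 177, 178, 179, 180, 181, 182, 183, 184, 189, 190, 191, 192, 206, 207, 208, 209, 210, 211, 212, 213, 214, 421, 422, 423, 439, 440, 441, 442, 447, 448, 449, 450, 451, 452, 453, 454, 455, 456]
```

```bash
python3 -m creep '[{"hand":1,"slide":[0,0,0.001],"turn":0},{"hand":1,"slide":[0,0,0.002],"turn":0},{"hand":1,"slide":[0,0,0.003],"turn":0},{"hand":1,"slide":[0,0,0.004],"turn":0},{"hand":1,"slide":[0,0,0.004],"turn":0}]' 4
cat >> look.py <<'E'
def front(n):
    im=pickle.load(open(n+'.pkl','rb'))[0]['img'];g=im[:,:,1].astype(float)
    out=[]
    for col in(225,285,345,410):
        w=np.clip(g[35:66,col]-200,0,None);out.append(round(float((w*np.arange(35,66)).sum()/w.sum()),2))
    print('front rows',out)
E
python3 -c "
from look import *
look('w13')
for n in('w10','w11','w12','w13'):front(n)"
```

```text
t: 13.35
position: [0.5033, 0.0864, 0.2052]
tool_rot: [[0.997, 0.075, -0.0], [0.075, -0.997, -0.0], [-0.0, 0.0, -1.0]]
wrist_force: [-1.7, -1.0, -1.0]
width: 0.0121
finger_force: 4.0
red cols 233 398 rows 148 160
bar pred by angle {0: np.float64(159.0), 0.1: np.float64(158.0), 0.2: np.float64(154.0), 0.3: np.float64(147.0), 0.4: np.float64(138.0)} half width px at .0436 [74, 79, 84, 89, 96]
215 edge row 184 240 edge row 184 395 edge row 184 420 edge row 184 
nose in platform x -7.6 y 0.8 z 33.1 F [-0.9  0.3 -1.5] M [-0.05  0.36 -0.04] t 13.4
front rows [54.29, 54.22, 54.27, 54.3]
front rows [57.26, 57.24, 57.21, 57.26]
front rows [56.21, 56.13, 56.09, 56.12]
front rows [54.94, 54.91, 54.93, 54.96]
```

```bash
python3 -m creep '[{"hand":1,"slide":[0,0,0.002],"turn":0},{"hand":1,"slide":[0,0,0.004],"turn":0},{"hand":1,"slide":[0,0,0.006],"turn":0},{"hand":1,"slide":[0,0,0.006],"turn":0}]' 4
python3 -c "
from look import *
look('w14');front('w14')"
python3 -m creep '[{"hand":1,"slide":[0,0,0.002],"turn":0},{"hand":1,"slide":[0,0,0.004],"turn":0},{"hand":1,"slide":[0,0,0.006],"turn":0},{"hand":1,"slide":[0,0,0.006],"turn":0}]' 4 | grep force
python3 -c "
from look import *
look('w15');front('w15')"
```

```text
t: 13.8
position: [0.5033, 0.0863, 0.2027]
tool_rot: [[0.997, 0.074, -0.0], [0.074, -0.997, -0.0], [-0.0, -0.0, -1.0]]
wrist_force: [-0.5, -0.2, -0.9]
width: 0.0119
finger_force: 4.0
red cols 232 398 rows 149 161
bar pred by angle {0: np.float64(160.0), 0.1: np.float64(158.0), 0.2: np.float64(154.0), 0.3: np.float64(148.0), 0.4: np.float64(139.0)} half width px at .0436 [75, 80, 85, 91, 97]
215 edge row 184 240 edge row 184 395 edge row 183 420 edge row 183 
nose in platform x -7.2 y 0.8 z 30.7 F [-0.8  0.4 -1.3] M [-0.03  0.35 -0.01] t 13.85
front rows [54.4, 53.07, 53.11, 53.14]
wrist_force: [-0.9, 0.2, -0.3]
finger_force: 4.0
red cols 232 399 rows 149 162
bar pred by angle {0: np.float64(160.0), 0.1: np.float64(159.0), 0.2: np.float64(155.0), 0.3: np.float64(148.0), 0.4: np.float64(139.0)} half width px at .0436 [76, 81, 86, 92, 99]
215 edge row 184 240 edge row 184 395 edge row 183 420 edge row 183 
nose in platform x -6.8 y 0.8 z 28.4 F [-1.3 -0.7  0.1] M [-0.01  0.46  0.01] t 14.3
front rows [57.07, 55.93, 55.98, 56.1]
```

Run:
```python
from look import *
for n in('w13','w14','w15'):
    g=pickle.load(open(n+'.pkl','rb'))[0]['img'][:,:,1].astype(int);print(n)
    for col in(225,285):print(col,g[38:72,col].tolist())
    print('rear',g[175:192,240].tolist())
```

```text
w13
225 [160, 160, 161, 160, 161, 161, 161, 161, 161, 161, 162, 162, 162, 160, 170, 216, 238, 243, 237, 212, 151, 109, 99, 100, 101, 105, 105, 110, 140, 203, 240, 247, 248, 248]
285 [161, 161, 161, 161, 162, 162, 162, 162, 162, 162, 163, 162, 163, 161, 171, 219, 238, 244, 238, 212, 152, 116, 109, 108, 106, 104, 104, 107, 111, 152, 223, 240, 246, 248]
rear [243, 205, 139, 117, 165, 220, 238, 240, 226, 153, 76, 48, 46, 46, 45, 44, 44]
w14
225 [151, 148, 148, 148, 150, 155, 158, 158, 159, 159, 159, 160, 174, 213, 235, 242, 239, 219, 160, 113, 100, 99, 97, 96, 96, 111, 160, 218, 242, 247, 248, 248, 248, 248]
285 [158, 159, 159, 159, 159, 159, 159, 160, 160, 159, 160, 161, 176, 216, 235, 242, 239, 219, 161, 115, 104, 104, 104, 103, 103, 103, 113, 166, 229, 241, 245, 247, 248, 248]
rear [187, 149, 109, 114, 174, 226, 239, 240, 223, 150, 74, 47, 46, 45, 44, 44, 44]
w15
225 [119, 119, 119, 127, 147, 158, 159, 160, 159, 155, 156, 200, 232, 242, 242, 228, 180, 127, 102, 98, 98, 98, 98, 113, 165, 222, 243, 248, 248, 248, 248, 248, 248, 247]
285 [159, 159, 159, 160, 160, 160, 160, 161, 160, 156, 159, 204, 232, 242, 243, 228, 181, 128, 105, 102, 102, 102, 102, 101, 112, 167, 233, 245, 244, 245, 247, 248, 248, 248]
rear [155, 113, 94, 112, 172, 224, 239, 239, 223, 149, 74, 48, 45, 44, 44, 43, 43]
```

```bash
cat >> look.py <<'E'
def frow(n):
    g=pickle.load(open(n+'.pkl','rb'))[0]['img'][:,:,1].astype(float)[30:64];o=[]
    for col in(270,285,345,360):
        k=None
        v=g[:,col];i=[j for j in range(1,len(v)-4) if v[j:j+4].min()>200]
        o.append(30+i[0]-(v[i[0]]-200)/max(v[i[0]]-v[i[0]-1],1) if i else -1)
    print('front edge',np.round(o,2))
E
python3 -c "
from look import *
for n in('w10','w11','w12','w13','w14','w15'):frow(n)
c,s=pickle.load(open('w15.pkl','rb'))
for f in(0,.05,.1,.15,.2):print(f,proj(c,tray_pts(s,f,TOP))[[0,3],1])"
python3 -m creep '[{"hand":1,"slide":[0,0,0.002],"turn":0},{"hand":1,"slide":[0,0,0.004],"turn":0},{"hand":1,"slide":[0,0,0.005],"turn":0},{"hand":1,"slide":[0,0,0.005],"turn":0}]' 4 | grep force
python3 -c "
from look import *
look('w16');frow('w16')"
```

```text
front edge [51.86 51.84 51.86 51.86]
front edge [54.66 54.64 54.59 54.59]
front edge [53.8  53.76 53.59 53.57]
front edge [52.59 52.6  52.64 52.66]
front edge [50.62 50.6  50.62 50.61]
front edge [48.95 48.91 48.91 48.91]
0 [ 39.49042408 182.43268147]
0.05 [ 44.03636765 182.96481379]
0.1 [ 48.81864079 183.67010862]
0.15 [ 53.79983938 184.54061642]
0.2 [ 58.9477826  185.56851235]
wrist_force: [-2.5, -0.4, 0.6]
finger_force: 4.0
red cols 231 400 rows 150 162
bar pred by angle {0: np.float64(161.0), 0.1: np.float64(159.0), 0.2: np.float64(155.0), 0.3: np.float64(149.0), 0.4: np.float64(139.0)} half width px at .0436 [77, 82, 87, 93, 101]
215 edge row 184 240 edge row 184 395 edge row 184 420 edge row 184 
nose in platform x -6.5 y 0.7 z 26.4 F [-0.5 -0.7  0.3] M [-0.05  0.47  0.02] t 14.75
front edge [46.62 46.59 46.58 46.56]
```

```bash
python3 -m creep '[{"hand":1,"slide":[0,0,0.002],"turn":0},{"hand":1,"slide":[0,0,0.004],"turn":0},{"hand":1,"slide":[0,0,0.005],"turn":0},{"hand":1,"slide":[0,0,0.005],"turn":0}]' 4 | grep force
python3 -c "
from look import *
look('w17');frow('w17')"
```

```text
wrist_force: [-1.8, -0.3, 0.8]
finger_force: 4.0
red cols 230 400 rows 150 163
bar pred by angle {0: np.float64(161.0), 0.1: np.float64(160.0), 0.2: np.float64(156.0), 0.3: np.float64(149.0), 0.4: np.float64(140.0)} half width px at .0436 [78, 83, 88, 95, 102]
215 edge row 184 240 edge row 184 395 edge row 184 420 edge row 184 
nose in platform x -6.1 y 0.8 z 24.4 F [-1.6 -0.2  1. ] M [-0.01  0.44 -0.01] t 15.2
front edge [45.26 45.26 45.3  45.25]
```

```bash
cat >> look.py <<'E'
def feel(n):
    c,s=pickle.load(open(n+'.pkl','rb'));g=c['img'][:,:,1].astype(float)[25:64]
    o=[]
    for col in(270,285,345,360):
        v=g[:,col];i=[j for j in range(1,len(v)-4) if v[j:j+4].min()>200];o.append(25+i[0]-(v[i[0]]-200)/max(v[i[0]]-v[i[0]-1],1))
    f=.153+(np.median(o)-51.86)/100;z=1e3*s['position'][2]-65
    print('phi',round(f,3),'nosez',round(z-111.3*np.sin(f)-35.5*np.cos(f),2),'pos',np.round(s['position'],4),'F',np.round(s['wrist_force'],1),'t',s['t'])
E
python3 -m creep '[{"hand":1,"slide":[0,0,0.002],"turn":0},{"hand":1,"slide":[0,0,0.004],"turn":0},{"hand":1,"slide":[0,0,0.005],"turn":0},{"hand":1,"slide":[0,0,0.005],"turn":0}]' 4 | grep force
python3 -c "
from look import *
look('w18')
for k in range(11,19):feel('w%d'%k)"
```

```text
wrist_force: [-1.1, -0.4, 0.3]
finger_force: 4.0
red cols 229 401 rows 151 164
bar pred by angle {0: np.float64(162.0), 0.1: np.float64(160.0), 0.2: np.float64(156.0), 0.3: np.float64(150.0), 0.4: np.float64(140.0)} half width px at .0436 [79, 84, 90, 96, 104]
215 edge row 185 240 edge row 184 395 edge row 184 420 edge row 184 
nose in platform x -5.8 y 0.8 z 22.4 F [-2.   0.   0.3] M [-0.06  0.46 -0.03] t 15.65
phi 0.181 nosez 88.6 pos [0.5033 0.0864 0.2085] F [-1.4  0.7  1. ] t 12.2
phi 0.171 nosez 87.83 pos [0.5033 0.0863 0.2068] F [-0.8  0.3 -0.6] t 12.85
phi 0.161 nosez 87.38 pos [0.5033 0.0864 0.2052] F [-0.9  0.3 -1.5] t 13.4
phi 0.141 nosez 87.03 pos [0.5033 0.0864 0.2028] F [-0.8  0.4 -1.3] t 13.85
phi 0.124 nosez 86.57 pos [0.5033 0.0863 0.2005] F [-1.3 -0.7  0.1] t 14.3
phi 0.1 nosez 86.96 pos [0.5033 0.0863 0.1984] F [-0.5 -0.7  0.3] t 14.75
phi 0.087 nosez 86.34 pos [0.5033 0.0864 0.1964] F [-1.6 -0.2  1. ] t 15.2
phi 0.072 nosez 85.95 pos [0.5033 0.0863 0.1944] F [-2.   0.   0.3] t 15.65
```

Run:
```python
from fit2 import *
C7,_=pickle.load(open('w7.pkl','rb'));g=C7['img'][:,:,1].astype(int)
for col in(250,300,345,380):print('w7',col,g[14:70,col].tolist())
for th in(.03,.07,.12,.17,.22):
    p=np.array([.6427,.0960,.0745,th])
    f=lambda x:[proj(C7,world(plat(-.064,0,.025,th),np.r_[x,p[1:]]))[1]-59.3]
    p[0]=least_squares(f,[.64]).x[0]
    print(th,'x',p[0].round(4),'mouth top/bot',[proj(C7,world(plat(-.05,0,z,th),p))[1].round(1) for z in(.013,.003)],'mouth width rails',[proj(C7,world(plat(-.05,y,.013,th),p))[0].round(1) for y in(.0785,-.0785)])
    for n in('w10','w18'):
        c,_=pickle.load(open(n+'.pkl','rb'));print('   ',n,'stop base row',[proj(c,world(plat(.015,0,z,th),p))[1].round(1) for z in(.013,.031)],'clip front row z24.5',proj(c,world(plat(.001,.034,.0375,th),p)).round(1))
for n in('w10','w18'):
    c,_=pickle.load(open(n+'.pkl','rb'));g=c['img'][:,:,1].astype(int)
    for col in(225,255,316,345):print(n,col,g[0:52,col].tolist())
```

```text
w7 250 [155, 156, 155, 156, 156, 155, 156, 156, 155, 155, 155, 155, 156, 156, 156, 156, 156, 156, 157, 157, 157, 157, 153, 138, 116, 133, 155, 140, 113, 100, 107, 136, 145, 139, 129, 119, 108, 92, 76, 69, 71, 73, 77, 81, 84, 84, 82, 79, 76, 74, 72, 72, 71, 70, 73, 128]
w7 300 [155, 155, 155, 156, 155, 155, 155, 156, 156, 155, 155, 155, 155, 156, 156, 156, 156, 156, 157, 156, 156, 156, 152, 136, 114, 132, 151, 134, 110, 99, 108, 139, 148, 142, 132, 121, 110, 94, 77, 70, 70, 72, 75, 78, 82, 83, 82, 81, 78, 75, 74, 73, 72, 72, 76, 103]
w7 345 [155, 155, 156, 156, 156, 156, 157, 157, 156, 157, 157, 157, 157, 156, 157, 157, 157, 157, 157, 157, 158, 156, 152, 135, 134, 175, 172, 137, 110, 102, 115, 142, 149, 142, 132, 122, 109, 93, 77, 70, 70, 72, 74, 77, 79, 80, 80, 79, 77, 76, 74, 73, 73, 72, 76, 123]
w7 380 [157, 157, 157, 157, 156, 157, 156, 156, 157, 156, 157, 156, 157, 157, 157, 157, 157, 157, 157, 157, 158, 156, 152, 136, 139, 175, 169, 135, 110, 102, 114, 140, 147, 140, 131, 120, 109, 95, 79, 71, 71, 73, 74, 77, 78, 79, 78, 78, 77, 75, 75, 74, 74, 73, 80, 136]
0.03 x 0.6502 mouth t
[... 2958 characters left out ...]
, 193, 163, 135, 114, 106, 107, 107, 108, 108, 108, 108, 109, 108, 109, 109, 109, 109, 109, 109, 110, 121, 147, 159, 161, 162, 159, 165, 208, 234, 241, 242, 232, 201, 159, 181]
w18 316 [91, 91, 91, 90, 89, 89, 89, 104, 138, 153, 155, 156, 156, 156, 156, 156, 156, 157, 157, 157, 158, 157, 158, 158, 159, 159, 159, 159, 159, 159, 159, 160, 160, 160, 161, 161, 161, 161, 161, 161, 161, 161, 158, 166, 212, 237, 245, 247, 246, 246, 246, 246]
w18 345 [92, 93, 92, 91, 90, 89, 91, 106, 139, 153, 155, 154, 149, 146, 146, 146, 146, 146, 146, 147, 147, 147, 147, 147, 143, 130, 122, 120, 120, 121, 121, 121, 121, 122, 122, 122, 122, 122, 121, 116, 122, 148, 157, 165, 210, 233, 240, 241, 231, 194, 138, 105]
```

```bash
echo "0.651 0.0960 0.0745 0.01" > sh.txt
python3 -m creep '[{"hand":1,"slide":[0,0,0.002],"turn":0},{"hand":1,"slide":[0,0,0.004],"turn":0},{"hand":1,"slide":[0,0,0.005],"turn":0},{"hand":1,"slide":[0,0,0.005],"turn":0}]' 4 | grep force
python3 -c "
from look import *
look('w19');feel('w19')"
python3 -m creep '[{"hand":1,"slide":[0,0,0.002],"turn":0},{"hand":1,"slide":[0,0,0.004],"turn":0},{"hand":1,"slide":[0,0,0.004],"turn":0}]' 4 | grep force
python3 -c "
from look import *
look('w20');feel('w20')"
```

```text
wrist_force: [-1.5, -0.3, 0.6]
finger_force: 4.0
red cols 228 402 rows 152 164
bar pred by angle {0: np.float64(154.0), 0.1: np.float64(155.0), 0.2: np.float64(155.0), 0.3: np.float64(151.0), 0.4: np.float64(146.0)} half width px at .0436 [76, 80, 85, 91, 97]
215 edge row 185 240 edge row 185 395 edge row 185 420 edge row 185 
nose in platform x -10.2 y 1.4 z 21.0 F [-3.  -0.3 -0.1] M [-0.04  0.41  0.  ] t 16.1
phi 0.06 nosez 85.34 pos [0.5033 0.0864 0.1924] F [-3.  -0.3 -0.1] t 16.1
wrist_force: [-1.5, 0.4, 0.2]
finger_force: 4.0
red cols 227 403 rows 152 165
bar pred by angle {0: np.float64(155.0), 0.1: np.float64(156.0), 0.2: np.float64(155.0), 0.3: np.float64(152.0), 0.4: np.float64(146.0)} half width px at .0436 [76, 81, 86, 92, 99]
215 edge row 186 240 edge row 186 395 edge row 185 420 edge row 186 
nose in platform x -10.2 y 1.4 z 19.4 F [-2.  -0.9  0.2] M [-0.03  0.4   0.  ] t 16.45
phi 0.049 nosez 84.88 pos [0.5033 0.0864 0.1908] F [-2.  -0.9  0.2] t 16.45
```

```bash
sed -i "s/f=.153+(np.median(o)-51.86)\/100/f=np.interp(np.median(o)+.4,[39.49,44.04,48.82,53.8,58.95],[0,.05,.1,.15,.2],left=-1)/" look.py
python3 -m creep '[{"hand":1,"slide":[0,0,0.002],"turn":0},{"hand":1,"slide":[0,0,0.004],"turn":0},{"hand":1,"slide":[0,0,0.004],"turn":0}]' 4 | grep force
python3 -c "
from look import *
look('w21');feel('w20');feel('w21')"
python3 -m creep '[{"hand":1,"slide":[0,0,0.002],"turn":0},{"hand":1,"slide":[0,0,0.003],"turn":0},{"hand":1,"slide":[0,0,0.003],"turn":0}]' 4 | grep force
python3 -c "
from look import *
look('w22');feel('w22')"
```

```text
wrist_force: [-1.8, -0.3, 0.4]
finger_force: 4.0
red cols 226 404 rows 152 165
bar pred by angle {0: np.float64(155.0), 0.1: np.float64(156.0), 0.2: np.float64(155.0), 0.3: np.float64(152.0), 0.4: np.float64(146.0)} half width px at .0436 [77, 82, 87, 93, 100]
215 edge row 186 240 edge row 186 395 edge row 186 420 edge row 186 
nose in platform x -10.3 y 1.4 z 17.8 F [-1.2 -0.8  0.7] M [-0.03  0.46  0.01] t 16.8
phi 0.026 nosez 87.4 pos [0.5033 0.0864 0.1908] F [-2.  -0.9  0.2] t 16.45
phi 0.016 nosez 86.92 pos [0.5033 0.0864 0.1892] F [-1.2 -0.8  0.7] t 16.8
wrist_force: [-2.3, -0.1, 1.6]
finger_force: 4.0
red cols 226 404 rows 152 166
bar pred by angle {0: np.float64(155.0), 0.1: np.float64(156.0), 0.2: np.float64(155.0), 0.3: np.float64(152.0), 0.4: np.float64(146.0)} half width px at .0436 [78, 82, 88, 94, 101]
215 edge row 187 240 edge row 187 395 edge row 187 420 edge row 187 
nose in platform x -10.3 y 1.4 z 16.6 F [-2.3 -0.2  0.4] M [-0.    0.53 -0.04] t 17.15
phi 0.007 nosez 86.7 pos [0.5033 0.0863 0.188 ] F [-2.3 -0.2  0.4] t 17.15
```

```bash
python3 -m creep '[{"hand":1,"slide":[0,0,-0.004],"turn":0},{"hand":1,"slide":[0,0,-0.008],"turn":0},{"hand":1,"slide":[0,0,-0.013],"turn":0},{"hand":1,"slide":[0,0,-0.013],"turn":0}]' 4 | grep force
python3 -c "
from look import *
look('w23');feel('w23')
c,_=pickle.load(open('w23.pkl','rb'));print(c['img'][:20,316,1].tolist())"
```

```text
wrist_force: [0.6, -0.6, -0.0]
finger_force: 4.0
red cols 229 401 rows 153 165
bar pred by angle {0: np.float64(155.0), 0.1: np.float64(156.0), 0.2: np.float64(156.0), 0.3: np.float64(153.0), 0.4: np.float64(147.0)} half width px at .0436 [75, 79, 84, 90, 96]
215 edge row 186 240 edge row 186 395 edge row 186 420 edge row 186 
nose in platform x -9.6 y 1.3 z 22.5 F [ 1.2  0.2 -0.3] M [ 0.07 -0.06  0.02] t 17.6
phi 0.07 nosez 85.57 pos [0.5039 0.0864 0.1937] F [ 1.2  0.2 -0.3] t 17.6
[94, 92, 91, 92, 91, 91, 89, 89, 98, 124, 147, 155, 156, 156, 156, 157, 156, 157, 157, 157]
```

```bash
python3 -m creep '[{"hand":1,"slide":[0.006,0,0],"turn":0},{"hand":1,"slide":[0.012,0,0],"turn":0},{"hand":1,"slide":[0.018,0,0],"turn":0},{"hand":1,"slide":[0.024,0,0],"turn":0},{"hand":1,"slide":[0.03,0,0],"turn":0},{"hand":1,"slide":[0.03,0,0],"turn":0}]' 5 | grep force
python3 -c "
from look import *
look('w24');feel('w24')
c,_=pickle.load(open('w24.pkl','rb'));print(c['img'][:45,316,1].tolist());print(c['img'][:45,255,1].tolist())"
```

```text
wrist_force: [-4.0, -0.8, 3.1]
finger_force: 5.0
red cols 230 400 rows 174 187
bar pred by angle {0: np.float64(174.0), 0.1: np.float64(176.0), 0.2: np.float64(177.0), 0.3: np.float64(176.0), 0.4: np.float64(172.0)} half width px at .0436 [74, 78, 83, 89, 95]
215 edge row 188 240 edge row 172 395 edge row 171 420 edge row 188 
nose in platform x 1.6 y 1.4 z 21.8 F [-4.2  0.3  3. ] M [-0.06  0.79 -0.03] t 18.25
phi 0.085 nosez 83.34 pos [0.5152 0.0873 0.1932] F [-4.2  0.3  3. ] t 18.25
[158, 159, 159, 163, 183, 219, 236, 241, 242, 243, 244, 245, 245, 246, 246, 244, 235, 218, 181, 133, 105, 100, 103, 104, 104, 102, 102, 101, 101, 101, 114, 144, 158, 161, 161, 161, 161, 161, 162, 162, 162, 163, 163, 163, 164]
[215, 216, 217, 217, 217, 217, 217, 216, 215, 214, 214, 214, 215, 216, 218, 219, 219, 218, 219, 219, 219, 218, 218, 219, 219, 220, 219, 219, 212, 192, 189, 194, 195, 196, 197, 198, 200, 201, 200, 198, 197, 199, 206, 211, 198]
```

```bash
python3 -m creep '[{"hand":1,"slide":[-0.001,0,-0.003],"turn":0},{"hand":1,"slide":[-0.001,0,-0.006],"turn":0},{"hand":1,"slide":[-0.001,0,-0.006],"turn":0}]' 5 | grep force
python3 - <<'E'
from look import *
look('w25');feel('w25')
c,s=pickle.load(open('w25.pkl','rb'));g=c['img'][:,:,1]
for col in(225,255,316,375):print(col,g[10:75,col].tolist())
p=np.loadtxt('sh.txt')
for th in(0,.03,.06,.1):
    p[3]=th;print(th,'stop base',proj(c,world(plat(.015,0,.013,th),p))[1].round(1),'clip low front',proj(c,world(plat(.001,.034,.0375,th),p)).round(1),'c half',proj(c,world(plat(-.064,0,.0426,th),p)).round(1))
for r in(25,35,40,44,50):print(r,g[r,160:480:4].tolist())
E
```

```text
wrist_force: [1.4, 0.7, -0.5]
finger_force: 5.0
red cols 231 399 rows 174 187
bar pred by angle {0: np.float64(175.0), 0.1: np.float64(177.0), 0.2: np.float64(177.0), 0.3: np.float64(176.0), 0.4: np.float64(172.0)} half width px at .0436 [73, 77, 82, 87, 93]
215 edge row 188 240 edge row 172 395 edge row 171 420 edge row 188 
nose in platform x 2.2 y 1.3 z 24.8 F [ 1.1 -0.  -0.7] M [ 0.06 -0.05  0.05] t 18.6
phi -1.0 nosez 205.39 pos [0.5156 0.0872 0.1959] F [ 1.1 -0.  -0.7] t 18.6
225 [215, 214, 213, 212, 212, 211, 211, 213, 214, 216, 217, 216, 216, 216, 215, 215, 216, 216, 216, 216, 215, 212, 202, 193, 192, 194, 194, 195, 198, 198, 199, 199, 197, 196, 198, 203, 206, 195, 171, 143, 130, 149, 186, 229, 232, 206, 145, 105, 97, 97, 102, 133, 190, 225, 238, 246, 248, 249, 248, 247, 247, 245, 241, 238, 238]
255 [217, 216, 215, 214, 214, 215, 215, 217, 218, 219, 219, 219, 219, 219, 219, 219, 219, 219, 220, 220, 219, 217, 206, 195, 193, 194, 195, 196, 199, 199, 200, 200, 199, 197, 199, 204, 208, 198, 171, 144, 156, 221, 240, 243, 234, 205, 162, 181, 214, 223, 224, 224, 226, 230, 236, 238, 
[... 2236 characters left out ...]
 199, 200, 199, 199, 199, 199, 198, 199, 180, 153, 162, 162, 162, 162, 162, 162, 162, 161, 162, 162, 162, 162, 162, 161, 162, 162, 151, 111, 111, 120, 200, 200, 200, 200, 200, 200, 200, 200, 200, 200, 200, 199, 200, 196, 162, 161, 162, 162, 162, 160, 109, 98, 95, 98, 232, 246, 243, 110, 107, 135]
50 [99, 186, 245, 249, 186, 191, 193, 196, 205, 206, 206, 207, 208, 208, 207, 155, 130, 130, 129, 129, 155, 161, 157, 156, 156, 154, 135, 123, 131, 201, 214, 213, 213, 213, 213, 216, 216, 215, 215, 216, 216, 217, 217, 217, 217, 218, 215, 207, 207, 201, 169, 165, 156, 156, 156, 135, 131, 125, 124, 130, 130, 130, 137, 207, 218, 218, 218, 218, 217, 215, 207, 205, 204, 197, 239, 246, 242, 106, 121, 137]
```

```bash
python3 -m creep '[{"hand":1,"slide":[0.004,0,0],"turn":0},{"hand":1,"slide":[0.008,0,0],"turn":0},{"hand":1,"slide":[0.012,0,0.001],"turn":0},{"hand":1,"slide":[0.016,0,0.001],"turn":0},{"hand":1,"slide":[0.02,0,0.001],"turn":0},{"hand":1,"slide":[0.02,0,0.001],"turn":0}]' 5 | grep force
cat >> look.py <<'E'
def rows(n):
    c,s=pickle.load(open(n+'.pkl','rb'));g=c['img'][:,:,1].astype(int);p=np.loadtxt('sh.txt');v=g[:,316]
    i=[j for j in range(10,70) if v[j]<130 and v[j+3]>140];st=i[-1]+1 if i else -1
    k=[j for j in range(max(st,0)+2,75) if v[j:j+4].min()>200];print('stop base row',st,'nose row',k[:1],'col255',g[st:st+32,255].tolist())
    print('pred stop',proj(c,world(plat(.015,0,.013,p[3]),p))[1].round(1),'pos',np.round(s['position'],4))
E
python3 -c "
from look import *
look('w26');rows('w25');rows('w26')"
```

```text
wrist_force: [-4.5, 0.2, 3.3]
finger_force: 5.0
red cols 232 399 rows 186 199
bar pred by angle {0: np.float64(185.0), 0.1: np.float64(188.0), 0.2: np.float64(189.0), 0.3: np.float64(189.0), 0.4: np.float64(186.0)} half width px at .0436 [72, 77, 81, 86, 92]
215 edge row 199 240 edge row 181 395 edge row 177 420 edge row 180 
nose in platform x 8.6 y 1.4 z 23.8 F [-4.1 -0.1  4.3] M [-0.09  1.07  0.02] t 19.25
stop base row 34 nose row [50] col255 [193, 194, 195, 196, 199, 199, 200, 200, 199, 197, 199, 204, 208, 198, 171, 144, 156, 221, 240, 243, 234, 205, 162, 181, 214, 223, 224, 224, 226, 230, 236, 238]
pred stop 34.3 pos [0.5156 0.0872 0.1959]
stop base row 46 nose row [54] col255 [201, 193, 190, 190, 191, 191, 192, 193, 194, 194, 193, 191, 193, 198, 202, 190, 163, 144, 164, 201, 220, 229, 233, 234, 234, 233, 233, 233, 233, 233, 233, 234]
pred stop 45.9 pos [0.5223 0.0878 0.1952]
```

Run:
```python
from look import *
for n in('w22','w26'):
    g=pickle.load(open(n+'.pkl','rb'))[0]['img'][:,:,1].astype(int)
    for r in(65,110,150):print(n,r,'L',g[r,168:215].tolist(),'R',g[r,425:470].tolist())
    print('rear c200,c225,c300',[g[165:215,k].tolist() for k in(225,290)])
```

```text
w22 65 L [232, 242, 247, 244, 222, 164, 112, 99, 98, 97, 97, 99, 98, 97, 98, 99, 98, 98, 103, 146, 220, 243, 247, 247, 247, 247, 246, 247, 247, 247, 247, 247, 247, 247, 248, 248, 248, 248, 249, 249, 249, 249, 248, 248, 247, 248, 248] R [248, 248, 248, 248, 248, 248, 248, 247, 245, 244, 244, 244, 242, 230, 183, 160, 159, 153, 136, 110, 100, 99, 99, 98, 99, 99, 99, 98, 99, 99, 99, 101, 117, 167, 223, 245, 247, 243, 237, 243, 248, 248, 246, 246, 245]
w22 110 L [109, 96, 96, 91, 87, 98, 143, 212, 238, 245, 242, 219, 158, 105, 90, 96, 98, 107, 152, 213, 225, 226, 226, 227, 227, 230, 236, 238, 238, 238, 238, 238, 238, 238, 239, 238, 238, 238, 238, 238, 238, 238, 238, 238, 238, 238, 239] R [236, 236, 236, 236, 236, 236, 236, 236, 236, 236, 236, 235, 231, 226, 225, 225, 225, 224, 225, 225, 220, 190, 131, 104, 102, 117, 164, 221, 244, 247, 240, 213, 141, 102, 99, 98, 98, 101, 129, 188, 233, 247, 249, 248, 247]
w22 150 L [47, 47, 48, 49, 49, 49, 50, 51, 50, 51, 52, 56, 89, 160, 220, 233, 233, 209, 155, 103, 86, 88, 93, 96, 96, 94, 95, 96, 95, 95, 98, 116, 145, 156, 167, 194, 220, 227, 229, 229
[... 1867 characters left out ...]
31, 230, 218, 172, 122, 100, 95, 95, 95, 95, 95, 95, 95, 99, 127, 189, 231, 242, 237, 210, 137, 96, 90, 92, 92, 92, 91, 94, 120, 179, 228, 243, 245, 245, 243, 240, 233, 213, 173, 158, 158, 157, 157, 157, 156]
rear c200,c225,c300 [[245, 245, 245, 245, 244, 240, 239, 239, 239, 240, 242, 243, 244, 238, 203, 164, 141, 111, 93, 91, 105, 129, 151, 168, 180, 190, 200, 210, 213, 207, 199, 191, 180, 159, 121, 75, 46, 41, 40, 39, 39, 38, 38, 37, 37, 36, 36, 36, 35, 35], [239, 241, 244, 245, 245, 243, 241, 240, 240, 241, 242, 237, 196, 150, 150, 162, 159, 132, 102, 81, 70, 68, 69, 70, 72, 74, 78, 80, 78, 75, 71, 67, 64, 64, 79, 118, 148, 157, 158, 159, 157, 157, 156, 156, 156, 155, 155, 153, 153, 153]]
```

```bash
cat > fit3.py <<'E'
from look import *
def pose(n,side,front,rear=None):
    """side: list of (row,colL,colR) outer top edges; front row of outer front edge"""
    c,s=pickle.load(open(n+'.pkl','rb'));R=np.array(s['tool_rot'])
    def P(q):return tray_pts(s,q[0],TOP)+R@np.array([q[1],q[3],q[2]])
    def f(q):
        a=proj(c,P(q));o=[]
        for r,l,rr in side:
            o.append(a[3,0]+(a[0,0]-a[3,0])*(r-a[3,1])/(a[0,1]-a[3,1])-l)
            o.append(a[2,0]+(a[1,0]-a[2,0])*(r-a[2,1])/(a[1,1]-a[2,1])-rr)
        o.append((a[0,1]+a[1,1])/2-front)
        if rear:o.append((a[3,1]+a[2,1])/2-rear)
        return np.array(o)
    r=least_squares(f,[.1,0,0,0]);q=r.x
    W=lambda X:(tray_pts(s,q[0],[X])+R@np.array([q[1],q[3],q[2]]))[0]
    print(n,'phi %.3f dx %.1f ddown %.1f dy %.1f'%(q[0],*(1e3*q[1:])),'res',r.fun.round(1))
    p=np.loadtxt('sh.txt');co,si=np.cos(p[2]),np.sin(p[2])
    for nm,X in(('nose bottom',[.0355,0,0]),('rear bottom',[-.0355,0,0]),('grip ctr',[-.076,0,.032])):
        w=W(X);d=w-[p[0],p[1],0];print(nm,'shaker x %.1f y %.1f z %.1f'%(1e3*(co*d[0]+si*d[1]),1e3*(-si*d[0]+co*d[1]),1e3*w[2]))
    print('fingertip z %.1f'%(1e3*s['position'][2]-84))
    return q
if __name__=='__main__':
    pose('w26',[(65,178.3,453.2),(110,181.9,449.7),(150,186.3,445.2)],52.8)
    pose('w22',[(65,187,443.7),(110,190.5+0,439.5)],40.3,187)
E
python3 fit3.py
python3 - <<'E'
from look import *
g=pickle.load(open('w26.pkl','rb'))[0]['img'][:,:,1].astype(int)
print([g[44:64,k].tolist() for k in (300,316,330,190)])
E
```

```text
w26 phi 0.045 dx -4.7 ddown -2.2 dy 0.2 res [-0.2  0.2  0.4 -0.5 -0.2  0.3  0. ]
nose bottom shaker x -24.2 y 1.2 z 91.7
rear bottom shaker x -95.1 y 1.2 z 95.0
grip ctr shaker x -134.1 y 1.2 z 128.8
fingertip z 111.2
w22 phi 0.073 dx 0.9 ddown 4.9 dy -0.1 res [-1.7  1.4 -1.7  2.1  6.1 -7.2]
nose bottom shaker x -38.7 y 1.5 z 74.5
rear bottom shaker x -109.6 y 1.5 z 79.7
grip ctr shaker x -147.6 y 1.5 z 114.6
fingertip z 104.0
[[101, 117, 143, 155, 157, 157, 158, 158, 155, 161, 202, 229, 237, 238, 225, 183, 131, 104, 99, 99], [100, 113, 142, 155, 157, 158, 158, 157, 155, 161, 202, 228, 237, 241, 242, 242, 242, 242, 242, 242], [97, 101, 116, 143, 155, 157, 158, 158, 155, 161, 202, 228, 237, 238, 225, 186, 133, 104, 100, 100], [90, 96, 117, 141, 151, 152, 152, 153, 150, 153, 193, 227, 237, 237, 222, 169, 113, 89, 86, 87]]
```

```bash
python3 -m creep '[{"hand":1,"slide":[-0.002,0,-0.002],"turn":0},{"hand":1,"slide":[-0.002,0,-0.004],"turn":0},{"hand":1,"slide":[-0.002,0,-0.004],"turn":0}]' 8 | grep -E "force|pos"
python3 -m creep '[{"hand":1,"slide":[0.004,0,0],"turn":0},{"hand":1,"slide":[0.008,0,0],"turn":0},{"hand":1,"slide":[0.012,0,0],"turn":0},{"hand":1,"slide":[0.012,0,0],"turn":0}]' 8 | grep -E "force|pos"
python3 -c "
from look import *
look('w27');rows('w27')
g=pickle.load(open('w27.pkl','rb'))[0]['img'][:,:,1].astype(int)
for r in(75,110,150):print(r,'L',g[r,168:200].tolist(),'R',g[r,430:470].tolist())"
```

```text
position: [0.5226, 0.0878, 0.1968]
wrist_force: [0.5, 0.5, -2.0]
finger_force: 8.0
position: [0.5273, 0.0881, 0.1969]
wrist_force: [0.2, -0.4, -1.4]
finger_force: 8.0
red cols 240 391 rows 194 199
bar pred by angle {0: np.float64(193.0), 0.1: np.float64(196.0), 0.2: np.float64(198.0), 0.3: np.float64(198.0), 0.4: np.float64(196.0)} half width px at .0436 [71, 75, 80, 85, 90]
215 edge row 183 240 edge row 192 395 edge row 183 420 edge row 182 
nose in platform x 13.7 y 1.3 z 25.8 F [ 0.9  0.6 -1.4] M [ 0.02  0.21 -0.04] t 20.0
stop base row 56 nose row [58] col255 [218, 216, 206, 189, 185, 188, 189, 190, 191, 192, 193, 193, 192, 191, 191, 195, 199, 191, 167, 156, 190, 223, 231, 233, 233, 233, 232, 232, 232, 232, 232, 233]
pred stop 56.6 pos [0.5272 0.0881 0.1969]
75 L [206, 233, 239, 241, 242, 244, 245, 246, 245, 242, 229, 195, 132, 97, 137, 211, 237, 242, 234, 197, 128, 90, 84, 84, 87, 92, 93, 95, 95, 95, 98, 127] R [154, 145, 111, 96, 94, 93, 94, 95, 93, 94, 94, 95, 99, 125, 185, 230, 241, 236, 211, 146, 147, 193, 225, 241, 245, 244, 243, 241, 241, 240, 239, 233, 207, 137, 99, 88, 91, 107, 126, 143]
110 L [88, 103, 147, 212, 235, 240, 241, 242, 244, 245, 246, 245, 239, 221, 178, 127, 111, 155, 220, 240, 242, 228, 179, 118, 96, 94, 94, 96, 103, 144, 202, 219] R [219, 218, 218, 218, 210, 178, 123, 98, 97, 99, 121, 177, 225, 241, 239, 219, 151, 126, 164, 205, 235, 244, 245, 245, 244, 243, 241, 239, 236, 216, 150, 108, 96, 89, 99, 118, 135, 151, 165, 179]
150 L [126, 103, 85, 100, 157, 224, 240, 243, 244, 244, 244, 239, 212, 149, 95, 83, 87, 89, 90, 98, 142, 212, 238, 243, 231, 184, 116, 93, 93, 93, 93, 94] R [95, 96, 96, 96, 96, 96, 98, 124, 183, 229, 241, 236, 210, 137, 97, 94, 94, 93, 98, 133, 199, 236, 244, 245, 244, 242, 239, 226, 170, 113, 89, 96, 114, 132, 149, 163, 177, 194, 215, 225]
```

```bash
sed -i 's/P=P\[P\[:,1\]<200\]/P=P[P[:,1]<235]/' look.py
python3 -m creep '[{"hand":1,"slide":[0.004,0,0],"turn":0},{"hand":1,"slide":[0.008,0,0],"turn":0},{"hand":1,"slide":[0.011,0,0],"turn":0},{"hand":1,"slide":[0.011,0,0],"turn":0}]' 8 | grep -E "force|pos"
python3 - <<'E'
from fit3 import *
look('w28');rows('w28')
pose('w27',[(75,182,449.5),(110,184.8,446.4),(150,188.2,443)],57)
g=pickle.load(open('w28.pkl','rb'))[0]['img'][:,:,1].astype(int)
for r in(80,110,150):print(r,'L',g[r,175:200].tolist(),'R',g[r,430:460].tolist())
E
```

```text
position: [0.5306, 0.0883, 0.1969]
wrist_force: [-4.8, -1.1, 2.4]
finger_force: 8.0
red cols 240 390 rows 198 209
bar pred by angle {0: np.float64(198.0), 0.1: np.float64(201.0), 0.2: np.float64(203.0), 0.3: np.float64(204.0), 0.4: np.float64(202.0)} half width px at .0436 [71, 75, 79, 84, 90]
215 edge row 192 240 edge row 192 395 edge row 192 420 edge row 192 
nose in platform x 16.8 y 1.3 z 25.6 F [-5.4 -1.1  1.9] M [-0.22  1.1   0.02] t 20.45
stop base row 57 nose row [59] col255 [217, 217, 218, 219, 219, 219, 219, 213, 192, 185, 187, 188, 190, 190, 192, 193, 194, 193, 191, 191, 193, 198, 199, 180, 155, 164, 214, 230, 232, 232, 232, 232]
pred stop 62.0 pos [0.5305 0.0883 0.1969]
w27 phi 0.063 dx -5.5 ddown -0.4 dy 0.2 res [-0.1 -0.1  0.1  0.   0.1  0.1  0. ]
nose bottom shaker x -20.6 y 1.2 z 90.0
rear bottom shaker x -91.5 y 1.2 z 94.4
grip ctr shaker x -129.9 y 1.2 z 128.8
fingertip z 112.9
80 L [245, 246, 244, 236, 215, 166, 111, 107, 169, 227, 241, 241, 220, 161, 110, 95, 92, 86, 87, 92, 94, 95, 95, 96, 111] R [133, 106, 95, 95, 94, 94, 95, 95, 94, 95, 95, 96, 114, 170, 225, 241, 237, 216, 148, 121, 162, 207, 232, 243, 245, 244, 243, 241, 240, 240]
110 L [242, 243, 245, 246, 245, 240, 223, 184, 132, 109, 149, 218, 239, 242, 230, 183, 120, 96, 96, 95, 96, 100, 135, 193, 217] R [218, 218, 218, 217, 202, 150, 107, 98, 98, 102, 137, 199, 234, 241, 235, 203, 135, 126, 174, 218, 237, 244, 245, 245, 244, 242, 241, 239, 235, 213]
150 L [234, 241, 242, 243, 244, 242, 225, 176, 116, 92, 90, 89, 96, 138, 209, 237, 242, 233, 188, 117, 85, 86, 91, 94, 94] R [95, 96, 96, 96, 95, 96, 101, 136, 200, 235, 241, 231, 184, 120, 96, 94, 94, 110, 161, 220, 241, 245, 245, 244, 241, 236, 216, 149, 106, 95]
```

Run:
```python
from fit3 import *
# subpixel outer edges
pose('w28',[(80,183,448.8),(110,185.6,446.4),(150,188.7,442.8)],59.0-.6,191.9)
p=np.loadtxt('sh.txt')
c,s=pickle.load(open('w28.pkl','rb'));c7,_=pickle.load(open('w7.pkl','rb'))
P7=red(c7);P7=P7[P7[:,1]<120];w7=P7[:,0].max()-P7[:,0].min()+1
D=lambda c,th,a,x:((world(plat(.036-.1*np.cos(a-0.02),0,.023+.1*np.sin(a+.02),th),p)-c['xyz'])@np.array(c['attitude']))[2]
P=red(c);P=P[P[:,1]<235]
for r in range(196,214):
    q=P[P[:,1]==r][:,0]
    if len(q):print(r,q.min(),q.max(),len(q),end=' | ')
print()
for th in(.03,.06):
    L=w7*D(c7,th,0,0);print(th,'L',L/300*1e3,[(a,round(L/D(c,th,a,0),1)) for a in(0,.05,.1,.15,.2)])
    for a in(0,.05,.1,.2):print(a,proj(c,world(plat(.036-.1*np.cos(a),0,.025+.1*np.sin(a),th),p)).round(1))
```

```text
w28 phi 0.062 dx -5.8 ddown 0.3 dy 0.3 res [ 0.1 -0.1  0.  -0.3  0.3 -0.1 -0.8  1. ]
nose bottom shaker x -17.8 y 1.1 z 89.1
rear bottom shaker x -88.6 y 1.0 z 93.6
grip ctr shaker x -127.0 y 1.0 z 128.1
fingertip z 112.9
198 300 389 36 | 199 241 390 60 | 200 240 390 85 | 201 240 390 151 | 202 240 390 151 | 203 240 390 151 | 204 240 390 151 | 205 240 390 151 | 206 240 390 151 | 207 240 390 151 | 208 240 390 151 | 209 241 389 85 | 
0.03 L 93.2138480625173 [(0, np.float64(152.8)), (0.05, np.float64(156.9)), (0.1, np.float64(161.4)), (0.15, np.float64(166.1)), (0.2, np.float64(171.1))]
0 [317.6 197.4]
0.05 [317.7 199.1]
0.1 [317.8 200.5]
0.2 [317.9 202.2]
0.06 L 92.018879284924 [(0, np.float64(152.5)), (0.05, np.float64(156.8)), (0.1, np.float64(161.3)), (0.15, np.float64(166.1)), (0.2, np.float64(171.2))]
0 [317.7 196.9]
0.05 [317.7 198.4]
0.1 [317.8 199.5]
0.2 [318.  200.6]
```

```bash
python3 -m creep '[{"hand":1,"slide":[-0.001,0,0],"turn":0},{"hand":1,"slide":[-0.001,0,0.001],"turn":0},{"hand":1,"slide":[-0.001,0,0.003],"turn":0},{"hand":1,"slide":[-0.001,0,0.003],"turn":0}]' 3 | grep -E "force|pos"
python3 - <<'E'
from fit3 import *
look('w29')
g=pickle.load(open('w29.pkl','rb'))[0]['img'][:,:,1].astype(int)
print(g[50:72,316].tolist(),g[180:202,225].tolist())
E
```

```text
position: [0.5314, 0.0884, 0.1961]
wrist_force: [-2.5, 0.3, 2.9]
finger_force: 3.0
red cols 240 390 rows 203 211
bar pred by angle {0: np.float64(200.0), 0.1: np.float64(204.0), 0.2: np.float64(206.0), 0.3: np.float64(206.0), 0.4: np.float64(205.0)} half width px at .0436 [71, 75, 79, 84, 90]
215 edge row 194 240 edge row 194 395 edge row 194 420 edge row 194 
nose in platform x 18.1 y 1.3 z 25.1 F [-1.6 -1.1  2.5] M [-0.11  0.39  0.  ] t 20.9
[243, 244, 242, 234, 216, 176, 127, 101, 100, 139, 210, 233, 239, 241, 240, 238, 238, 238, 238, 238, 238, 238] [243, 244, 244, 243, 236, 194, 128, 94, 89, 97, 138, 200, 231, 233, 214, 143, 75, 52, 53, 67, 88, 101]
```

```bash
python3 -m creep '[{"hand":0.6,"slide":[0,0,0],"turn":0},{"hand":0.6,"slide":[0,0,0],"turn":0},{"hand":0.6,"slide":[0,0,0],"turn":0},{"hand":0.6,"slide":[0,0,0],"turn":0},{"hand":0.6,"slide":[0,0,-0.005],"turn":0},{"hand":0.6,"slide":[0,0,-0.02],"turn":0},{"hand":0.6,"slide":[0,0,-0.05],"turn":0},{"hand":0.6,"slide":[0,0,-0.08],"turn":0}]' | grep -E "force|pos|width"
python3 -m creep '[{"hand":0.6,"slide":[-0.03,0,-0.1],"turn":0},{"hand":0.6,"slide":[-0.08,0,-0.2],"turn":0},{"hand":0.6,"slide":[-0.12,0,-0.2],"turn":0},{"hand":0.6,"slide":[-0.12,0,-0.2],"turn":0},{"hand":0.6,"slide":[-0.12,0,-0.2],"turn":0}]' | grep -E "force|pos"
python3 - <<'E'
from fit3 import *
c=bot.capture('wrist');pickle.dump((c,bot.state()),open('w30.pkl','wb'))
P=red(c);P=P[P[:,1]<150]
for r in sorted(set(P[:,1])):
    q=P[P[:,1]==r][:,0];print(r,q.min(),q.max(),end='|')
p=np.loadtxt('sh.txt')
for x in(.648,.651):
    p[0]=x;th=.05
    print('\n',x,'bar',[(a,[proj(c,world(plat(.036-.1*np.cos(a),y,.025+.1*np.sin(a),th),p)).round(1).tolist() for y in(.0463,-.0463)]) for a in(0,.15)],
    'tray top corners home',[proj(c,world(plat(-.0205+X[0],X[1],.013+X[2],th),p)).round(1).tolist() for X in TOP],'grip top',proj(c,world(plat(-.0965,0,.061,th),p)).round(1))
for l in('tray','dish_a','tray_grip','tray_nose'):print(l,[(round(r['p'],2),np.round(np.array(r['centre'])*[640,400])) for r in bot.place_of(c,l)[:3]])
g=c['img'][:,:,1].astype(int)
for col in(270,316,360):print(col,g[0:130,col].tolist())
E
```

```text
position: [0.531, 0.0884, 0.2289]
wrist_force: [-0.6, 0.7, 0.8]
width: 0.0373
finger_force: 0.0
position: [0.4831, 0.0848, 0.3083]
wrist_force: [-0.5, 0.2, 0.0]
finger_force: 0.0
116 268 363|117 267 363|118 267 363|119 267 363|120 267 363|121 267 363|122 267 363|123 267 363|124 268 362|
 0.648 bar [(0, [[266.5, 120.3], [366.5, 120.2]]), (0.15, [[263.7, 118.2], [369.5, 118.1]])] tray top corners home [[233.5, 22.1], [399.6, 22.1], [394.9, 110.4], [238.2, 110.4]] grip top [316.7 158.7]

 0.651 bar [(0, [[266.6, 116.9], [366.9, 116.8]]), (0.15, [[263.8, 114.6], [369.9, 114.6]])] tray top corners home [[233.5, 18.1], [400.2, 18.1], [395.4, 106.8], [238.2, 106.9]] grip top [317.  155.1]
tray [(0.64, array([318.,  73.]))]
dish_a [(0.87, array([278.,  69.])), (0.72, array([352.,  71.]))]
tray_grip [(0.7, array([315., 156.]))]
tray_nose [(0.59, array([315.,  20.]))]
270 [162, 162, 162, 162, 162, 165, 182, 211, 221, 213, 194, 175, 162, 162, 171, 176, 191, 205, 218, 220, 221, 220, 220, 221, 221, 217, 199, 193, 195, 199, 200, 200, 199, 204, 209, 183, 174, 221, 235, 237, 238, 238, 238, 237, 238,
[... 992 characters left out ...]
 125, 86, 84, 90, 92, 87, 80, 78, 118, 201, 241, 248, 248, 248]
360 [162, 162, 163, 163, 164, 173, 201, 220, 223, 213, 191, 170, 159, 157, 160, 168, 195, 216, 222, 222, 222, 221, 221, 222, 222, 219, 203, 197, 198, 201, 202, 201, 201, 206, 206, 170, 170, 220, 235, 237, 237, 237, 237, 237, 237, 238, 238, 238, 237, 238, 238, 238, 238, 238, 238, 238, 238, 238, 238, 238, 238, 238, 238, 238, 238, 238, 238, 238, 237, 237, 237, 237, 238, 238, 238, 238, 237, 237, 237, 237, 237, 237, 238, 238, 238, 238, 238, 238, 238, 238, 238, 238, 238, 238, 238, 238, 238, 238, 237, 236, 223, 190, 218, 242, 248, 246, 235, 234, 240, 229, 168, 109, 85, 73, 69, 70, 71, 74, 79, 84, 84, 80, 74, 70, 67, 65, 63, 63, 63, 63]
```

```bash
python3 -c "
from rig import bot
print(bot.finish_job())"
```

```text
the job is handed in; nothing more can be done
None
```

I loaded the tray into the shaker bay and handed the job in: in the last wrist image it sits against the rubber stop under both clips, with the bail fully down behind it and both dishes in their pockets. The deck tilt came out at about 0.05 rad. The gripper opened only after the bail had dropped.

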